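# Make up two field kits at the ringing station

## Task

Make up the two field kits from the stock standing round the two grey trays. Kit one, the tray with the metal canister: stand the black film pot with the grey cap in the canister, put the metal lid over it fully home and lock it with a quarter turn, and lay the card ring pack flat in that tray's empty compartment. Kit two, the other tray: lay the eraser flat in the wide compartment and stand the dropper bottle upright in the narrow one; leave the balm pot and the glue tin where they stand.

Things in the scene. Friction and masses are not known exactly. Their poses are not given: they have to be found in the camera images.
- canister_tray: Kit one's tray: shallow grey tray, fixed, outer 108 (x) by 204 mm (y), floor top at z 3 mm, wall tops 12 mm, walls 4 mm. A cross wall at y -6 mm divides it: the canister stands in the +y part; the empty -y compartment (100 x 90 mm, centre x 0, y -53 mm) takes the ring pack. Origin: centre of the underside, z up.
- plain_tray: Kit two's tray: same shallow grey tray, fixed, no canister, outer 108 (x) by 204 mm (y), floor top at z 3 mm, wall tops 12 mm, walls 4 mm. A cross wall at y -20 mm: the wide +y compartment (100 x 116 mm, centre y +40 mm) takes the eraser, the narrow -y one (100 x 76 mm, centre y -60 mm) the dropper. Origin: centre of the underside, z up.
- canister: Open metal cup fixed in its tray (at tray x 0, y +46, z +3 mm, axes as the tray's). Origin: centre of underside, z up. Inner dia. 41, outer 47 mm, inner floor z 4, rim z 34 mm. Round it a shoulder, 65 mm dia., top at z 12 mm, on which the lid rests. Two lugs on its outside at +y and -y, 8 mm wide, out to 27.5 mm from the axis, z 22 to 28 mm.
- lid: Metal lid shell, loose, open below: 65 mm dia., 56 mm tall, inner height 52; black grip rib on top, 12 (x) by 44 mm (y), z 56 to 72. Origin: centre of open end, z up. Inner flange, lowest 8 mm, 51 mm bore, has 70 degree gaps under the rib's ends. Lower it with the rib in line with the lugs (within 20 degrees) onto the shoulder, then turn it 90 degrees, either way: no stop, turns freely.
- film_pot: Small black plastic film pot with a grey cap, upright: 35 mm diameter, 58 mm tall, narrowing slightly to 30 mm at the foot. Origin: centre of its underside, z up. In the canister its top stands 62 mm above the canister's origin. About 0.03 kg.
- ring_pack: Closed matchbox-style card pack of rings lying flat, buff: 40 mm (x) by 58 mm (y), 17 mm high; it does not open. Origin: centre of its underside, z up.
- dropper: Brown glass dropper bottle with a black rubber teat, upright: 33 mm diameter body up to z = 65 mm, neck 24 mm, teat to 102 mm. Origin: centre of its underside, z up. About 0.07 kg.
- eraser: White eraser in a card sleeve lying flat: 22 mm (x) by 52 mm (y), 13 mm high. Origin: centre of its underside, z up.
- balm_pot: Squat round balm pot with a wide lid, 58 mm diameter, 50 mm tall, loose bystander among the stock: leave it. Origin: centre of its underside.
- glue_can: Small round glue tin with a narrower cap, 38 mm diameter, 70 mm tall, loose bystander among the stock: leave it. Origin: centre of its underside.

How it is judged:
By the outcome, as a careful person would: the job done as asked, in the order asked, and still so for the second after the job is handed in, with the robot touching nothing.
It also fails if it takes over 144 s, if anything falls off the work surface, if the arm or the gripper's body presses on something with over 40 N, if the wrist force passes 120 N, or if a joint passes its speed limit or range.

## Robot

A 6-joint arm with a two-finger parallel gripper is mounted at the origin on a cart in front of the work surface, level with it; the furniture and walls round the work are solid. World frame = base frame: x ahead of the robot, y to its left, z up, the work surface at z = 0. Lengths are in m, angles in rad, forces in N, time in s.
With the tool pointing down it reaches from about 0.425 to 0.95 m from the base axis. Payload 3.5 kg.
Tool frame: the origin (TCP) lies between the finger pads; the fingertips stand 22 mm ahead of it and the grasp point (between the pads) lies 3 mm ahead of it (ctrl.nose_length is the z of the fingertips in the tool frame, in m); z points along the fingers, y is the line along which they close (so a half turn about z gives the same grasp; the last joint's range is limited). The gripper opens to 85 mm and grips with 20 to 120 N. Pads are 22 mm wide; open, the fingers measure 114 mm over their backs; the gripper's body (76 mm by 85 mm) begins 54 mm behind the grasp point. The pads swing forward as they close: fully open they stand 13 mm farther back than shut.
Start: joints at [-1.422, 0.286, 1.577, -0, 1.279, -0.15], TCP at [0.199, -0.645, 0.253] pointing down, gripper open.
Joint ranges: [-2.77, 2.77], [-0.9, 2.22], [0.21, 2.48], [-1.53, 4.67], [0.24, 2.81], [-2.84, 2.84]. Speed limits (rad/s): [2.79, 2.79, 3.14, 3.14, 3.14, 3.14].

## Interface

Orientations are given as a unit quaternion [x, y, z, w].
In Python, from plant import ctrl gives the robot as it stands. The module is installed in compiled form; this text tells all that it offers.
- The arm moves only by the tool send_rows, never from a script. Its argument "rows" is text: rows parted by semicolons, each of 7 numbers parted by spaces: the turn, a rotation vector about the tool's x, y, z in a scale on which 1.0 is 360 degrees, then the shift along the tool's x, y, z in fractions of the full range, 1 being 750 mm, then the opening, from -1 (shut) to 1 (fully open). A call has 1 to 8 rows; each row is the pose to reach, as a shift and turn from the pose commanded when the call began, along the tool's axes at that moment; what a row does not reach only later rows make up. A row lasts 1/8 s, in which the tool goes at most 62.5 mm and 10.7 degrees, less where a joint would pass 70% of its speed; a pose out of reach is approached as far as the arm can. A call with a gripper value outside its range is refused whole. The fingers move at their own pace and stop on an object; "grip_force" is the grip in N (left out, the last holds). Time passes only in rows, so rows that repeat a pose let the fingers close. It gives the time, the measured TCP pose, the force, the opening and the grip force at its end, in the units of the state.
- ctrl.get_state(): the state, without advancing time (a new reading comes with each control period).
- ctrl.read_camera(name): name is "scene" or "top" or "wrist"; returns a dict with "color" (384x512x3 uint8, red, green, blue), "fx", "fy", "cx", "cy" (pixels), "extrinsics" (4x4, takes a point from world to camera coordinates). Camera axes: x right, y down, z forward; pixel columns grow to the right and rows downward; lengths in m; the calibration is good to about 2 mm. A picture is of the moment at which its call begins. There is no depth.
- ctrl.sign_off(): hands the job in; it is judged then, once.
Trained networks look in a picture, given as the dict that the camera call returned (one of the last four; its "shot" number tells which), for a name from the list of things; names that differ only in an ending like _2 or _b are one class to them, and where a whole thing is asked for, a point or a joint stands for the part that bears it (a point fixed in the world has none). Each returns a list of dicts, best first, with "p" (0 to 1); they miss things now and then, are a little off and sometimes report something else, mostly with a low value. They report only what shows in the picture. A call takes as long as a camera call.
- ctrl.look_for(picture, target): "position" ([x, y, z] in m, in the coordinates of the camera as it stood for that picture, good to about 4 mm: the middle of the surface that is visible of it).
The state is a dict: "time": time; "qpos": joint angles; "dq": joint speeds; "joint_efforts": joint torques, N m; "eef_pos": TCP position; "tcp_rot": TCP orientation; "contact_force": force on the tool from outside, world axes, zero at the start; "wrist_torque": the same for the moment, N m; "opening": opening from 0.0 (shut) to 1.0 (fully open); "finger_force": force on a finger pad.
Only numpy, scipy, OpenCV 4.12 (cv2) and the standard library are available. Lean on these libraries where they do the work, as an engineer would, in place of code of your own. Each camera call takes 0.05 s, during which the arm holds its last target. There are 200 camera calls.

## Working session

There is one attempt and no reset: what is moved stays moved. The work goes in short steps, Python scripts to look and compute and a tool call to move; the robot and the scene stay as the last step left them, time stands still between calls to the robot, and variables do not carry over. Pictures are saved under pics/ and viewed, at most 14 in all, crops included, and the job is handed in when it is done.

Besides the shell and the picture viewer there is one more tool, called after "Emit:" as name(argument=value, ...) on one line, values as JSON. send_rows: Moves the arm, as the interface text tells. Its arguments: {"type":"object","properties":{"rows":{"type":"string"},"grip_force":{"type":"number"}},"required":["rows"]}

```bash
mkdir -p pics
cat > h.py <<'E'
import numpy as np, cv2
from scipy.spatial.transform import Rotation as R
from plant import ctrl
names="canister_tray plain_tray canister lid film_pot ring_pack dropper eraser balm_pot glue_can".split()
def save(p,n): cv2.imwrite('pics/'+n,p['color'][:,:,::-1])
def w(p,c):
    E=np.array(p['extrinsics']); return np.linalg.inv(E)@np.append(c,1)
def look(p,ns=names,k=2):
    for n in ns:
        for d in ctrl.look_for(p,n)[:k]:
            c=np.array(d['position']); u=p['fx']*c[0]/c[2]+p['cx']; v=p['fy']*c[1]/c[2]+p['cy']
            print(n,round(d['p'],2),np.round(w(p,c)[:3]*1000,1),'px',int(u),int(v))
def ray(p,u,v,z):
    E=np.array(p['extrinsics']);Ei=np.linalg.inv(E);o=Ei[:3,3];d=Ei[:3,:3]@[(u-p['cx'])/p['fx'],(v-p['cy'])/p['fy'],1]
    return o+d*(z-o[2])/d[2]
def proj(p,X):
    c=(np.array(p['extrinsics'])@np.append(X,1))[:3]; return p['fx']*c[0]/c[2]+p['cx'],p['fy']*c[1]/c[2]+p['cy']
E
python3 - <<'E'
from h import *
print(ctrl.get_state(), ctrl.nose_length)
for n in ['top','scene']:
    p=ctrl.read_camera(n); save(p,n+'0.png'); print(n,np.round(np.linalg.inv(p['extrinsics']),3),p['fx'],p['cx'],p['cy']); look(p)
E
```

```text
{'time': 0.0, 'qpos': array([-1.42198823e+00,  2.87172606e-01,  1.57818321e+00, -1.37849241e-05,
        1.27857912e+00, -1.49981623e-01]), 'dq': array([-0.00136998, -0.00088969, -0.00011831, -0.00097096, -0.00085161,
        0.00056054]), 'joint_efforts': array([ 8.42873214e-04, -4.05981946e+01, -2.92624158e+01, -1.05967965e-04,
        5.72849429e-03, -1.33221383e-05]), 'eef_pos': array([ 0.19864221, -0.64447748,  0.25193912]), 'tcp_rot': array([ 9.88860353e-01,  1.48841629e-01, -5.91075910e-06, -1.17114711e-03]), 'contact_force': array([-0.36995678, -0.14877078,  0.10237713]), 'wrist_torque': array([ 0.01400377, -0.01545189, -0.05571906]), 'finger_force': 0.0, 'opening': 0.9984090425570925} 0.022
top [[ 0.027 -0.988  0.15   0.392]
 [-1.    -0.028 -0.002 -0.016]
 [ 0.006 -0.149 -0.989  1.041]
 [ 0.     0.     0.     1.   ]] 372.12489174131167 253.26132518832284 193.09412736201597
canister_tray 0.96 [429.1 140.2   5.9] px 194 234
plain_tray 0.7 [ 4.361e+02 -1.767e+02 -2.000e-01] px 309 235
plain_tray 0.29 [512.5 356.9  50.9] px 112 200
canister 0.71 [433.3 184.6  14.8] px 178 232
li
[... 677 characters left out ...]
000e-01] px 178 201
plain_tray 0.6 [ 437.6 -193.     0.7] px 280 244
canister 0.63 [427.8 171.9  22.1] px 166 189
canister 0.28 [ 622.4 -123.1   15.6] px 298 196
lid 0.89 [610.7 113.4  37.4] px 228 167
lid 0.32 [428.1 167.4  21.2] px 167 189
film_pot 0.91 [ 608.9 -254.7   34.7] px 344 207
film_pot 0.47 [ 492.1 -382.7   36.9] px 380 252
ring_pack 0.7 [ 623.  -125.9   19.2] px 300 195
dropper 0.71 [602.2 260.6  43.4] px 191 155
dropper 0.54 [ 436.  -193.6    2. ] px 279 244
eraser 0.74 [601.3 261.2  43.3] px 191 155
eraser 0.62 [627.5  11.3  11.1] px 259 183
balm_pot 0.94 [ 493.6 -380.3   37.5] px 379 251
balm_pot 0.32 [423.3 127.    1.8] px 176 201
glue_can 0.56 [514.7 354.3  33.4] px 150 159
```

Run:
```python
import cv2
a=cv2.imread('pics/top0.png'); 
cv2.imwrite('pics/top0z.png',cv2.resize(a[130:270,80:420],None,fx=2.35,fy=2.35,interpolation=3))
```

```text
(no output)
```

View pics/top0z.png

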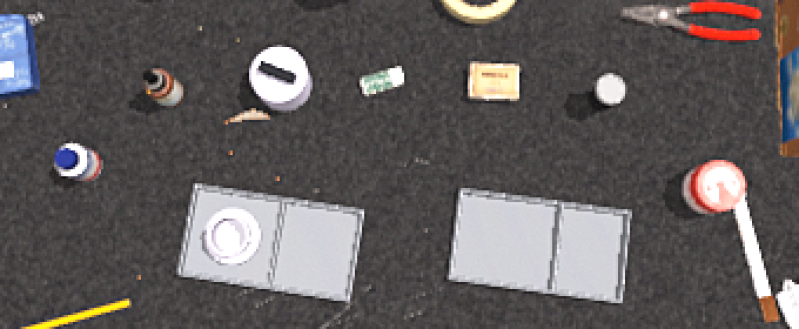

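View pics/scene0.png

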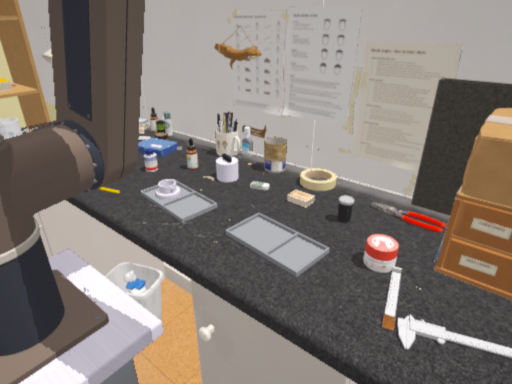

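The top view shows the canister tray on the left (canister in its +y part) and the plain tray on the right. The stock row holds the dropper, lid, eraser, ring pack and film pot. The balm pot is far right and the glue tin far left.

```bash
cat >> h.py <<'E'
def yaw(s=None):
    s=s or ctrl.get_state(); m=R.from_quat(s['tcp_rot']).as_matrix(); return np.degrees(np.arctan2(m[1,0],m[0,0]))
def rot(t): return R.from_euler('z',t,degrees=True)*R.from_euler('x',180,degrees=True)
def go(*tg):
    """each tg=(x,y,z mm,yaw deg) -> row numbers from present pose"""
    s=ctrl.get_state(); r=R.from_quat(s['tcp_rot']); p=s['eef_pos']*1000
    for x,y,z,t in tg:
        rv=(r.inv()*rot(t)).as_rotvec(degrees=True)
        print('row',np.round(rv,1),np.round(r.inv().apply(np.array([x,y,z])-p),1))
def st():
    s=ctrl.get_state(); print('t',round(s['time'],2),'tcp',np.round(s['eef_pos']*1000,1),'yaw',round(yaw(s),1),'F',np.round(s['contact_force'],1),'op',round(s['opening'],3),'ff',round(s['finger_force'],1),'q',np.round(s['qpos'],2))
E
python3 - <<'E'
from h import *
st(); p=ctrl.read_camera('wrist'); s=ctrl.get_state()
r=R.from_quat(s['tcp_rot']).as_matrix(); M=np.linalg.inv(p['extrinsics'])
print(np.round(r.T@M[:3,:3],3), r.T@(M[:3,3]-s['eef_pos']),p['fx'])
go((560,-248,250,20),(560,-248,250,0))
# tray corners from top by contour
p=ctrl.read_camera('top'); hsv=cv2.cvtColor(p['color'],cv2.COLOR_RGB2HSV)
m=((hsv[:,:,2]>110)&(hsv[:,:,1]<60)).astype(np.uint8); m=cv2.morphologyEx(m,cv2.MORPH_CLOSE,np.ones((5,5)))
for c in cv2.findContours(m,0,1)[0]:
    if cv2.contourArea(c)>1500:
        b=cv2.boxPoints(cv2.minAreaRect(c)); print(np.round(b,1).tolist()); X=np.array([ray(p,u,v,.012)*1000 for u,v in b]); print(np.round(X,1).tolist(),X.mean(0))
E
```

```text
t 1.1 tcp [ 198.7 -645.1  253.3] yaw 17.1 F [1.1 0.3 0.4] op 1.005 ff 0.0 q [-1.42  0.29  1.58  0.    1.28 -0.15]
[[ 0.    -0.955 -0.298]
 [ 1.     0.    -0.   ]
 [ 0.    -0.298  0.955]] [ 7.60377548e-02  7.97022415e-06 -1.21472910e-01] 314.08550488318434
row [-0.  -0.  -2.9] [ 462.1 -273.1    3.3]
row [-0.  -0.  17.1] [ 462.1 -273.1    3.3]
[[203.39999389648438, 319.6000061035156], [217.3000030517578, 280.20001220703125], [314.8999938964844, 314.6000061035156], [301.0, 354.0]]
[[204.5, 105.1, 12.0], [307.7, 72.4, 12.0], [224.9, -191.3, 12.0], [124.2, -155.0, 12.0]] [215.35086946 -42.20636396  12.        ]
[[269.70001220703125, 248.6999969482422], [275.1000061035156, 209.10000610351562], [349.6000061035156, 219.1999969482422], [344.20001220703125, 258.79998779296875]]
[[395.5, -67.2, 12.0], [504.7, -79.9, 12.0], [482.3, -286.9, 12.0], [373.8, -271.0, 12.0]] [ 439.07825809 -176.24103464   12.        ]
[[153.8000030517578, 251.8000030517578], [161.6999969482422, 201.6999969482422], [235.6999969482422, 213.39999389648438], [227.8000030517578, 263.5]]
[[378.6, 248.7, 12.0], [516.6, 235.9, 12.0], [489.7, 29.1, 12.0], [352.7, 45.9, 12.0]] [434.3919127  139.91691209  12.        ]
[[-6.099999904632568, 197.89999389648438], [53.29999923706055, 190.5], [63.29999923706055, 270.29998779296875], [3.799999952316284, 277.79998779296875]]
[[514.4, 701.9, 12.0], [539.9, 539.6, 12.0], [322.6, 489.4, 12.0], [298.8, 646.8, 12.0]] [418.92656911 594.44940328  12.        ]
[[0.0, 136.0], [0.0, 0.0], [511.0, 0.0], [511.0, 136.0]]
[[692.3, 707.8, 12.0], [1116.1, 762.3, 12.0], [1165.1, -787.5, 12.0], [734.7, -754.5, 12.0]] [927.06427538 -17.96632568  12.        ]
```

Run:
```python
from h import *
go((640,-235,220,0))
```

```text
row [ 0.  -0.  17.1] [ 542.4 -262.    33.4]
```

Units first: shifts go in shares of 750 mm and turns go in shares of 360 degrees. So 540 mm / 750 = 0.72, -262 mm / 750 = -0.3493, 17 degrees / 360 = 0.0472.

Emit:
send_rows(rows="0 0 0.0472 0.72 -0.3493 0.044 1;0 0 0.0472 0.72 -0.3493 0.044 1;0 0 0.0472 0.72 -0.3493 0.044 1;0 0 0.0472 0.72 -0.3493 0.044 1;0 0 0.0472 0.72 -0.3493 0.044 1;0 0 0.0472 0.72 -0.3493 0.044 1;0 0 0.0472 0.72 -0.3493 0.044 1;0 0 0.0472 0.72 -0.3493 0.044 1")

```text
time: 2.2
eef_pos: [0.5652, -0.3031, 0.2261]
tcp_rot: [1.0, 0.001, 0.0, 0.0]
contact_force: [-0.1, -0.5, -0.2]
opening: 0.999
finger_force: 0.0
```

Emit:
send_rows(rows="0 0 0 0 0 0 1;0 0 0 0 0 0 1;0 0 0 0 0 0 1")

```text
time: 2.58
eef_pos: [0.563, -0.3057, 0.226]
tcp_rot: [1.0, 0.0, -0.0, 0.0]
contact_force: [-0.2, -0.1, 0.0]
opening: 0.998
finger_force: 0.0
```

Run:
```python
from h import *
st(); p=ctrl.read_camera('wrist'); look(p,['film_pot','ring_pack','plain_tray'],1); save(p,'w1.png')
```

```text
t 2.58 tcp [ 563.  -305.7  226. ] yaw 0.0 F [-0.2 -0.1  0. ] op 0.998 ff 0.0 q [-0.66  0.23  1.69 -0.    1.22  0.92]
film_pot 0.75 [ 618.4 -250.6   56.6] px 190 116
ring_pack 0.97 [ 637.5 -123.4   22.8] px 67 93
plain_tray 0.78 [ 449.8 -194.6    1.8] px 161 253
```

View pics/w1.png

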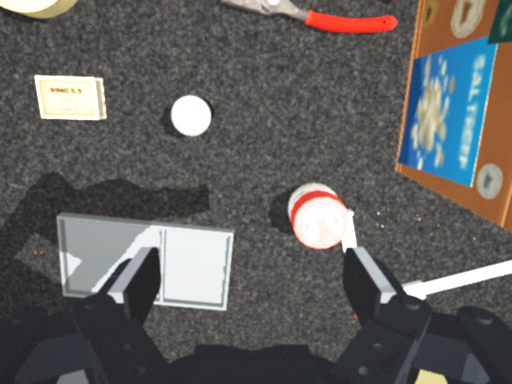

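The wrist view shows the film pot cap at (191,116) and the ring pack at (71,98). The plain tray's corners are near (58,213), (234,230), (227,310) and (63,296), with its cross wall at about x 161.

```bash
cat >> h.py <<'E'
def blob(p,mask,u,v,z,closek=3):
    """centroid/box of the mask component nearest (u,v), at height z (m)"""
    m=cv2.morphologyEx(mask.astype(np.uint8),cv2.MORPH_CLOSE,np.ones((closek,closek)))
    n,l,s,c=cv2.connectedComponentsWithStats(m); ok=[i for i in range(1,n) if s[i,4]>60]
    i=min(ok,key=lambda i:np.hypot(c[i,0]-u,c[i,1]-v)); q=np.argwhere(l==i)[:,::-1].astype(np.float32)
    (a,b),(ww,hh),an=cv2.minAreaRect(q); bx=cv2.boxPoints(((a,b),(ww,hh),an))
    X=np.array([ray(p,*k,z)[:2]*1000 for k in bx]); ce=ray(p,*c[i],z)[:2]*1000
    print('blob area',s[i,4],'px',np.round(c[i],1),'cent',np.round(ce,1),'boxc',np.round(X.mean(0),1),'sides',np.round(np.linalg.norm(np.roll(X,-1,0)-X,axis=1),1),'dirs',np.round([np.degrees(np.arctan2(*(X[1]-X[0])[::-1])),np.degrees(np.arctan2(*(X[2]-X[1])[::-1]))],1))
    return c[i],X
def bright(p,t=120): return p['color'].min(2)>t
E
python3 - <<'E'
from h import *
p=ctrl.read_camera('wrist')
blob(p,bright(p,150),191,116,.058)
for c in [(58,213),(234,230),(227,310),(63,296)]: print(np.round(ray(p,*c,.012)*1000,1))
go((614,-250,170,0))
E
```

```text
blob area 1296 px [190.8 115.4] cent [ 619.4 -251. ] boxc [ 619.2 -251. ] sides [35.1 34.9 36.  35.8] dirs [ -48.  -135.1]
[507.2 -84.   12. ]
[ 486.1 -285.2   12. ]
[ 375.3 -274.5   12. ]
[396.  -69.9  12. ]
row [ 0. -0.  0.] [ 50.7 -55.4  56. ]
```

In the tool's units: 56 mm / 750 = 0.0747, -55 mm / 750 = -0.0733.

Emit:
send_rows(rows="0 0 0 0.072 -0.0733 0.0747 1;0 0 0 0.072 -0.0733 0.0747 1;0 0 0 0.072 -0.0733 0.0747 1;0 0 0 0.072 -0.0733 0.0747 1;0 0 0 0.072 -0.0733 0.0747 1")

```text
time: 3.45
eef_pos: [0.6178, -0.2508, 0.1714]
tcp_rot: [1.0, 0.0, 0.001, 0.001]
contact_force: [0.5, 0.1, 0.1]
opening: 1.003
finger_force: 0.0
```

Run:
```python
from h import *
st(); p=ctrl.read_camera('wrist'); look(p,['film_pot'],1); u,v=proj(p,[.617,-.25,.058]); print(u,v)
blob(p,bright(p,150),u,v,.058)
```

```text
t 3.45 tcp [ 617.8 -250.8  171.4] yaw 0.0 F [0.5 0.1 0.1] op 1.003 ff 0.0 q [-0.54  0.34  1.66 -0.    1.13  1.03]
film_pot 0.63 [ 622.5 -248.7   59. ] px 248 188
250.3450824103535 194.8224578609674
blob area 1568 px [251.3 191.3] cent [ 619.9 -250.8] boxc [ 619.4 -250.9] sides [34.6 35.4 36.1 35.4] dirs [ -90.  -178.7]
```

Emit:
send_rows(rows="0 0 0 0.0027 0 0.08 1;0 0 0 0.0027 0 0.1533 1;0 0 0 0.0027 0 0.164 1;0 0 0 0.0027 0 0.164 1;0 0 0 0.0027 0 0.164 -1;0 0 0 0.0027 0 0.164 -1;0 0 0 0.0027 0 0.164 -1;0 0 0 0.0027 0 0.164 -1", grip_force=30)

```text
time: 4.55
eef_pos: [0.6206, -0.2501, 0.0487]
tcp_rot: [1.0, 0.001, 0.001, 0.001]
contact_force: [-0.8, 0.4, 6.1]
opening: 0.382
finger_force: 29.7
```

In the tool's units: -122 mm / 750 = -0.1627, -60 mm / 750 = -0.08.

Emit:
send_rows(rows="0 0 0 0 0 0 -1;0 0 0 0 0 0 -1;0 0 0 0 0 -0.08 -1;0 0 0 0 0 -0.1627 -1;0 0 0 0 0 -0.1627 -1;0 0 0 0 0 -0.1627 -1")

```text
time: 5.3
eef_pos: [0.6193, -0.2491, 0.1683]
tcp_rot: [1.0, 0.001, -0.0, -0.0]
contact_force: [-0.1, 0.2, -0.2]
opening: 0.38
finger_force: 30.0
```

Run:
```python
from h import *
st(); p=ctrl.read_camera('wrist'); save(p,'w2.png'); s=ctrl.get_state()
go((500,186,172,0),(480,186,172,-7))
```

```text
t 5.3 tcp [ 619.3 -249.1  168.3] yaw 0.1 F [-0.1  0.2 -0.2] op 0.38 ff 30.0 q [-0.53  0.35  1.66  0.    1.13  1.03]
row [-0.1  0.2  0.1] [-117.7 -435.    -4.1]
row [-0.1  0.2  7.1] [-137.7 -435.1   -4. ]
```

View pics/w2.png

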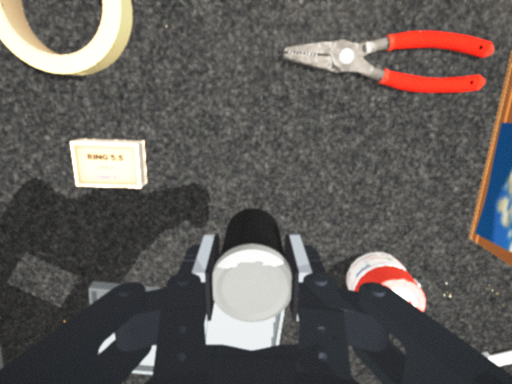

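In the tool's units: -360 mm / 750 = -0.48, -335 mm / 750 = -0.4467, -80 degrees / 360 = -0.2222.

Emit:
send_rows(rows="0 0 -0.0278 -0.0333 -0.0667 -0.0133 -1;0 0 -0.0556 -0.0667 -0.1333 -0.0133 -1;0 0 -0.0833 -0.1 -0.2 -0.0133 -1;0 0 -0.1111 -0.1333 -0.2667 -0.0133 -1;0 0 -0.1389 -0.16 -0.3333 -0.0133 -1;0 0 -0.1667 -0.1867 -0.4 -0.0133 -1;0 0 -0.1944 -0.2133 -0.4467 -0.0133 -1;0 0 -0.2222 -0.2387 -0.48 -0.0133 -1")

```text
time: 6.35
eef_pos: [0.4375, 0.1116, 0.1763]
tcp_rot: [0.763, 0.646, -0.002, -0.002]
contact_force: [0.3, 0.1, -0.8]
opening: 0.382
finger_force: 30.0
```

In the tool's units: -10 degrees / 360 = -0.0278.

Emit:
send_rows(rows="0 0 -0.0278 0 0 0 -1;0 0 -0.0278 0 0 0 -1;0 0 -0.0278 0 0 0 -1;0 0 -0.0278 0 0 0 -1")

```text
time: 6.85
eef_pos: [0.4399, 0.1098, 0.1784]
tcp_rot: [0.707, 0.707, -0.0, -0.0]
contact_force: [-0.3, -0.3, 0.0]
opening: 0.384
finger_force: 30.0
```

Run:
```python
from h import *
st(); p=ctrl.read_camera('wrist'); save(p,'w3.png'); look(p,['canister','canister_tray','lid'],1); print(proj(p,[.44,.186,.037]))
```

```text
t 6.85 tcp [439.9 109.8 178.4] yaw 90.0 F [-0.3 -0.3  0. ] op 0.384 ff 30.0 q [ 0.02 -0.14  2.17  0.    1.11  0.02]
canister 0.77 [441.9 182.8  17.2] px 254 96
canister_tray 0.55 [434.3 162.9   4.4] px 245 118
(np.float64(251.96892840108362), np.float64(92.34228045226693))
```

View pics/w3.png

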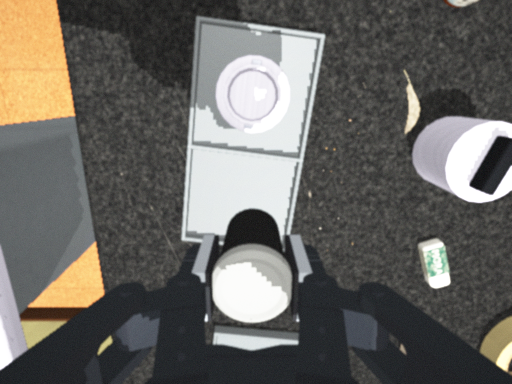

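Run:
```python
from h import *
a=cv2.imread('pics/w3.png'); cv2.imwrite('pics/w3z.png',cv2.resize(a[50:140,205:300],None,fx=6,fy=6,interpolation=cv2.INTER_CUBIC))
```

```text
(no output)
```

View pics/w3z.png

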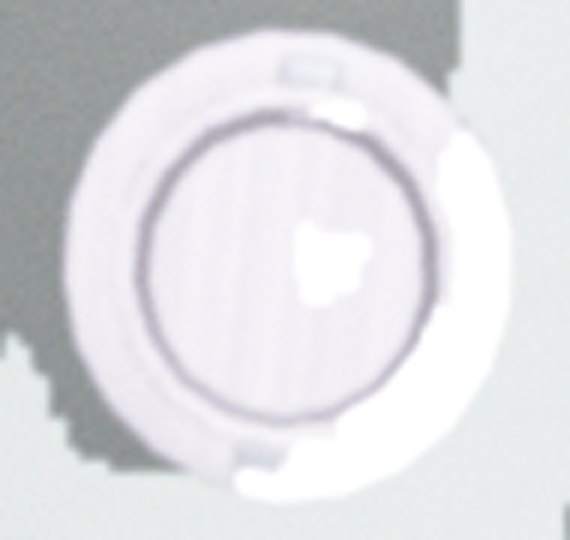

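The canister's shoulder disc is centred at about (253.0,94.2), with lugs at (256.7,62.0) and (247.8,125.5). The lid is at top right with its rib centre near (492,165), and the eraser is at (434,263).

Run:
```python
from h import *
p=ctrl.read_camera('wrist')
c=205+np.array([65,511])/6; r=50+np.array([28,503])/6
a=[ray(p,c[0],94.2,.015),ray(p,c[1],94.2,.015),ray(p,253,r[0],.015),ray(p,253,r[1],.015)]
print('shoulder',np.round(np.array(a)*1000,1))
c=205+np.array([137,437])/6; r=50+np.array([108,425])/6
for z in (.037,.007):
  a=[ray(p,c[0],94.2,z),ray(p,c[1],94.2,z),ray(p,253,r[0],z),ray(p,253,r[1],z)]
  print('inner',z,np.round(np.array(a)*1000,1))
l1,l2=ray(p,256.7,62,.031),ray(p,247.8,125.5,.031); d=l1-l2
print('lugs',l1,l2,(l1+l2)/2,'yaw',np.degrees(np.arctan2(-d[0],d[1])))
for q in [(198,17),(324,36),(190,147),(302,158)]: print(np.round(ray(p,*q,.012)*1000,1))
d=ray(p,198,17,.012)-ray(p,190,147,.012);print(np.degrees(np.arctan2(-d[0],d[1])))
h=cv2.cvtColor(p['color'],cv2.COLOR_RGB2HSV)
```

```text
shoulder [[408.9 184.6  15. ]
 [473.4 184.6  15. ]
 [441.1 216.3  15. ]
 [441.2 150.5  15. ]]
inner 0.037 [[420.9 184.7  37. ]
 [461.  184.7  37. ]
 [441.  204.3  37. ]
 [441.1 163.8  37. ]]
inner 0.007 [[418.7 184.5   7. ]
 [463.4 184.6   7. ]
 [441.1 206.4   7. ]
 [441.2 161.3   7. ]]
lugs [0.44395617 0.20921916 0.031     ] [0.43675016 0.15942924 0.031     ] [0.44035316 0.1843242  0.031     ] yaw -8.235146408290005
[395.9 245.1  12. ]
[500.2 231.1  12. ]
[383.2 138.   12. ]
[487.  127.8  12. ]
-6.752134400294233
```

In the tool's units: 90 mm / 750 = 0.12, 74 mm / 750 = 0.0987.

Emit:
send_rows(rows="0 0 0 0.0533 0.0013 0 -1;0 0 0 0.0987 0.0013 0 -1;0 0 0 0.0987 0.0013 0.0267 -1;0 0 0 0.0987 0.0013 0.08 -1;0 0 0 0.0987 0.0013 0.12 -1;0 0 0 0.0987 0.0013 0.12 -1;0 0 0 0.0987 0.0013 0.12 -1")

```text
time: 7.98
eef_pos: [0.4417, 0.1843, 0.0901]
tcp_rot: [0.706, 0.708, 0.001, 0.001]
contact_force: [0.6, 0.6, -0.1]
opening: 0.382
finger_force: 30.0
```

Run:
```python
from h import *
st(); go((441,184,58,90)); p=ctrl.read_camera('wrist'); save(p,'w4.png')
```

```text
t 7.97 tcp [441.7 184.3  90.1] yaw 90.1 F [ 0.6  0.6 -0.1] op 0.382 ff 30.0 q [0.18 0.06 2.17 0.   0.91 0.18]
row [ 0.1 -0.   0.1] [-0.3 -0.8 32.1]
```

View pics/w4.png

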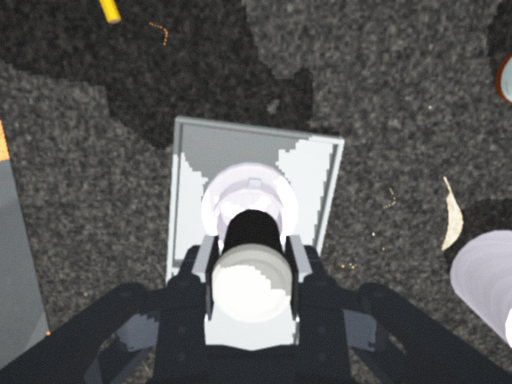

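The pot hangs centred over the canister, lined up at about u=252.

In the tool's units: 32 mm / 750 = 0.0427, 26 mm / 750 = 0.0347.

Emit:
send_rows(rows="0 0 0 0 -0.0013 0.02 -1;0 0 0 0 -0.0013 0.0347 -1;0 0 0 0 -0.0013 0.0427 -1;0 0 0 0 -0.0013 0.0427 -1")

```text
time: 8.52
eef_pos: [0.4394, 0.1841, 0.0583]
tcp_rot: [0.706, 0.708, -0.002, -0.001]
contact_force: [-7.8, -3.1, 14.5]
opening: 0.379
finger_force: 39.9
```

Emit:
send_rows(rows="0 0 0 0 0 0 0.2;0 0 0 0 0 0 0.2;0 0 0 0 0 -0.0133 0.4;0 0 0 0 0 -0.0933 0.6;0 0 0 -0.0533 0 -0.16 1;0 0 0 -0.0933 0 -0.16 1;0 0 0 -0.1 0 -0.16 1;0 0 0 -0.1 0 -0.16 1")

```text
time: 9.52
eef_pos: [0.4396, 0.1093, 0.1765]
tcp_rot: [0.707, 0.708, -0.0, -0.0]
contact_force: [-0.5, 1.0, -0.4]
opening: 0.997
finger_force: 0.0
```

Run:
```python
from h import *
st(); p=ctrl.read_camera('wrist'); save(p,'w5.png'); u,v=proj(p,[.441,.184,.065]); print(u,v)
blob(p,bright(p,150),u,v,.065); look(p,['film_pot','lid','eraser'],1)
```

```text
t 9.53 tcp [439.6 109.3 176.5] yaw 90.1 F [-0.5  1.  -0.4] op 0.997 ff 0.0 q [ 0.02 -0.14  2.17  0.    1.11  0.02]
253.99449104732454 94.5090212058565
blob area 25348 px [248.5 131.7] cent [437.1 157.9] boxc [436.8 146.5] sides [166.   86.2 168.3 106.4] dirs [79.7 -6. ]
film_pot 0.65 [437.6 185.7  66.9] px 249 91
lid 0.89 [612.6 141.5  53.6] px 472 151
eraser 0.69 [630.1  18.6  14.5] px 438 264
```

View pics/w5.png

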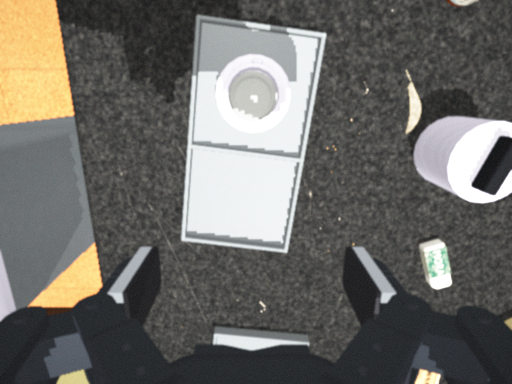

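The pot stands in the canister with its grey cap at (253,94). The lid's rib runs from about (475,190) to (510,138).

Run:
```python
from h import *
p=ctrl.read_camera('wrist'); a,b=ray(p,476,188,.072),ray(p,506,140,.072); print(a,b)
go((618,134,200,66))
```

```text
[0.60758996 0.1181213  0.072     ] [0.62129495 0.15407873 0.072     ]
row [-0.1  0.  24.2] [ 23.6 178.4 -24. ]
```

In the tool's units: 178 mm / 750 = 0.2373, -24 mm / 750 = -0.032, 24 degrees / 360 = 0.0667.

Emit:
send_rows(rows="0 0 0.0667 0.0267 0.2373 -0.032 1;0 0 0.0667 0.0267 0.2373 -0.032 1;0 0 0.0667 0.0267 0.2373 -0.032 1;0 0 0.0667 0.0267 0.2373 -0.032 1;0 0 0.0667 0.0267 0.2373 -0.032 1;0 0 0.0667 0.0267 0.2373 -0.032 1")

```text
time: 10.52
eef_pos: [0.6165, 0.1298, 0.2005]
tcp_rot: [0.838, 0.546, -0.001, -0.0]
contact_force: [0.2, -0.0, -0.5]
opening: 0.996
finger_force: 0.0
```

Run:
```python
from h import *
st(); p=ctrl.read_camera('wrist'); save(p,'w6.png'); u,v=proj(p,[.614,.136,.072]); print(u,v)
g=p['color'].max(2); m=(g<70); k=np.zeros_like(m); k[int(v)-60:int(v)+60,int(u)-50:int(u)+50]=1
blob(p,m&k,u,v,.072); blob(p,bright(p,140),u,v,.056,1); look(p,['lid'],1)
```

```text
t 10.53 tcp [616.5 129.8 200.5] yaw 66.2 F [ 0.2 -0.  -0.5] op 0.996 ff 0.0 q [0.05 0.24 1.74 0.   1.17 0.46]
246.032833063991 182.76545706546705
blob area 5454 px [237.5 187.7] cent [605.7 135. ] boxc [612.8 134.4] sides [ 77.3 102.5  86.9 102.7] dirs [ -23.8 -111.5]
blob area 4001 px [259.9 171.4] cent [627.1 136.5] boxc [625.7 134.1] sides [65.  66.7 68.7 70.4] dirs [ 20.7 -68. ]
lid 0.73 [631.3 141.2  52.8] px 262 163
```

View pics/w6.png

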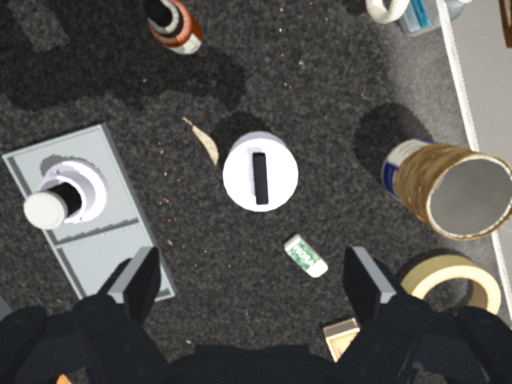

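Rib runs from (260,153) to (262,203) and the lid top is centred at about (260,172). The pot stands upright in the canister at left.

Run:
```python
from h import *
p=ctrl.read_camera('wrist')
g=p['color'].max(2); k=np.zeros(g.shape,bool); k[148:208,245:278]=1
c,X=blob(p,(g<70)&k,261,178,.072)
(x,y),r=cv2.minEnclosingCircle(np.argwhere((p['color'].min(2)>140)&(np.hypot(*(np.indices(g.shape)-np.array([172,260])[:,None,None]))<42))[:,::-1].astype(np.float32)); print(x,y,r,ray(p,x,y,.056)*1000, ray(p,x+r,y,.056)-ray(p,x-r,y,.056))
```

```text
blob area 565 px [259.4 177.4] cent [626.3 135.5] boxc [626.1 134.7] sides [ 9.3 42.9  9.7 43. ] dirs [ -19.4 -108.9]
259.305419921875 171.527099609375 39.881649017333984 [627.0343027  136.28718214  56.        ] [ 6.36545827e-02 -2.81442224e-02  5.55111512e-17]
```

Run:
```python
from h import *
st(); go((626.2,135.2,100,70),(626.2,135.2,80,70))
```

```text
t 10.68 tcp [617.  129.6 201.2] yaw 66.1 F [ 0.2 -0.7 -0.2] op 0.997 ff 0.0 q [ 0.05  0.24  1.74 -0.    1.17  0.46]
row [ 0.  -0.  -3.9] [  8.8   6.1 101.2]
row [ 0.  -0.  -3.9] [  8.8   6.1 121.2]
```

In the tool's units: 101 mm / 750 = 0.1347, 80 mm / 750 = 0.1067, -4 degrees / 360 = -0.0111.

Emit:
send_rows(rows="0 0 -0.0111 0.012 0.008 0.0533 0.3;0 0 -0.0111 0.012 0.008 0.1067 0.3;0 0 -0.0111 0.012 0.008 0.1347 0.3;0 0 -0.0111 0.012 0.008 0.1347 0.3;0 0 -0.0111 0.012 0.008 0.1347 0.3", grip_force=60)

```text
time: 11.3
eef_pos: [0.6282, 0.1354, 0.1018]
tcp_rot: [0.819, 0.574, 0.001, 0.001]
contact_force: [-0.2, 0.4, 0.1]
opening: 0.648
finger_force: 0.0
```

Run:
```python
from h import *
for i in range(2):
  p=ctrl.read_camera('wrist');st()
save(p,'w7.png')
```

```text
t 11.35 tcp [628.5 135.4 102.3] yaw 70.1 F [ 0.1 -0.2  0.1] op 0.652 ff 0.0 q [0.05 0.37 1.76 0.   1.   0.4 ]
t 11.4 tcp [628.5 135.4 102.2] yaw 70.1 F [0.7 0.4 0.2] op 0.649 ff 0.0 q [ 0.05  0.37  1.76 -0.    1.    0.4 ]
```

View pics/w7.png

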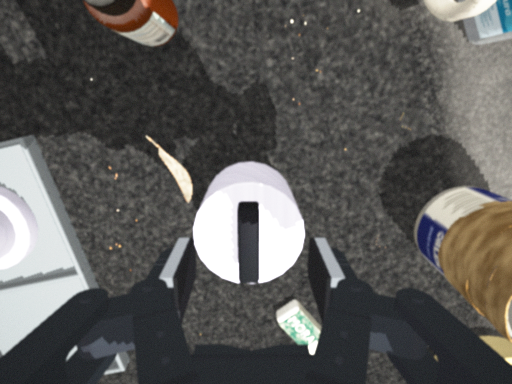

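The rib lies at u 238–259, v 202–283, squarely between the fingers.

Run:
```python
from h import *
p=ctrl.read_camera('wrist')
a,b=ray(p,248.5,202.5,.072)*1000,ray(p,248.5,283,.072)*1000; print(a,b,(a+b)/2,np.linalg.norm(a-b)); st(); m=(a+b)/2; go((m[0],m[1],80,70))
```

```text
[634.57756147 156.90128289  72.        ] [618.2908196  112.25254203  72.        ] [626.43419054 134.57691246  72.        ] 47.526498094520434
t 11.45 tcp [628.3 135.4 102.1] yaw 70.1 F [ 0.2 -0.  -0.5] op 0.651 ff 0.0 q [0.05 0.37 1.76 0.   1.   0.4 ]
row [ 0.2 -0.1  0.1] [-1.4 -1.5 22.1]
```

In the tool's units: 22 mm / 750 = 0.0293, 12 mm / 750 = 0.016.

Emit:
send_rows(rows="0 0 0 -0.0027 -0.002 0.016 0.3;0 0 0 -0.0027 -0.002 0.0293 0.3;0 0 0 -0.0027 -0.002 0.0293 0;0 0 0 -0.0027 -0.002 0.0293 -1;0 0 0 -0.0027 -0.002 0.0293 -1;0 0 0 -0.0027 -0.002 0.0293 -1;0 0 0 -0.0027 -0.002 0.0293 -1;0 0 0 -0.0027 -0.002 0.0293 -1")

```text
time: 12.45
eef_pos: [0.6258, 0.1339, 0.0787]
tcp_rot: [0.819, 0.574, 0.001, 0.001]
contact_force: [1.3, -0.5, 3.3]
opening: 0.122
finger_force: 63.0
```

In the tool's units: -100 mm / 750 = -0.1333, -60 mm / 750 = -0.08.

Emit:
send_rows(rows="0 0 0 0 0 0 -1;0 0 0 0 0 -0.04 -1;0 0 0 0 0 -0.08 -1;0 0 0 0 0 -0.1333 -1;0 0 0 0 0 -0.1333 -1")

```text
time: 13.08
eef_pos: [0.6259, 0.1343, 0.1806]
tcp_rot: [0.818, 0.575, 0.002, 0.001]
contact_force: [0.9, 0.2, -0.6]
opening: 0.119
finger_force: 62.5
```

Run:
```python
from h import *
p=ctrl.read_camera('wrist');st()
save(p,'w8.png'); go((455,120,178,83))
```

```text
t 13.12 tcp [624.6 134.1 178. ] yaw 70.1 F [-0.4  0.3 -1.1] op 0.123 ff 62.5 q [0.05 0.28 1.73 0.   1.13 0.4 ]
row [ -0.   -0.  -12.9] [-7.100e+01 -1.547e+02  1.000e-01]
```

View pics/w8.png

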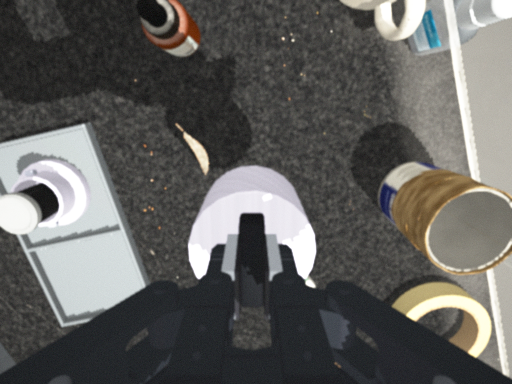

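The lid is held by its rib. The rib's end is at (252,213) and the lid top's side edges are near (190,245) and (316,243).

Run:
```python
from h import *
p=ctrl.read_camera('wrist'); cR=np.array([[0,-.955,-.298],[1,0,0],[0,-.298,.955]]); ct=np.array([76.04,0,-121.47])
def pr(X): c=cR.T@(np.array(X)-ct); return p['fx']*c[0]/c[2]+p['cx'],p['fy']*c[1]/c[2]+p['cy']
for x0 in (-4,-2,0,2,4):
    print(x0,'rib top',np.round(pr([x0+22,0,7]),1),'rib foot',np.round(pr([x0+22,0,23]),1),'far top edge',np.round(pr([x0+32.5,0,23]),1),'far bottom edge',np.round(pr([x0+32.5,0,79]),1))
a=p['color'][:,:,:].astype(int)
print([ (v,a[v,252].tolist()) for v in range(150,222,3)])
```

```text
-4 rib top [251.5 228.8] rib foot [251.5 215.4] far top edge [251.5 195.2] far bottom edge [251.5 168.5]
-2 rib top [251.5 224.7] rib foot [251.5 211.6] far top edge [251.5 191.3] far bottom edge [251.5 165.5]
0 rib top [251.5 220.5] rib foot [251.5 207.8] far top edge [251.5 187.3] far bottom edge [251.5 162.5]
2 rib top [251.5 216.3] rib foot [251.5 204. ] far top edge [251.5 183.3] far bottom edge [251.5 159.4]
4 rib top [251.5 212.1] rib foot [251.5 200.1] far top edge [251.5 179.3] far bottom edge [251.5 156.4]
[(150, [82, 82, 77]), (153, [69, 68, 65]), (156, [67, 67, 65]), (159, [56, 54, 55]), (162, [80, 78, 75]), (165, [130, 127, 134]), (168, [204, 199, 212]), (171, [207, 203, 216]), (174, [205, 202, 213]), (177, [202, 201, 212]), (180, [201, 196, 209]), (183, [201, 197, 208]), (186, [206, 199, 213]), (189, [205, 199, 211]), (192, [239, 238, 244]), (195, [237, 235, 242]), (198, [238, 234, 242]), (201, [237, 235, 241]), (204, [237, 234, 241]), (207, [237, 235, 241]), (210, [238, 236, 241]), (213, [105, 100, 107]), (216, [23, 22, 25]), (219, [23, 23, 25])]
```

Run:
```python
from h import *
go((441.3,185.7,178,83)); st()
```

```text
row [ -0.2   0.  -12.9] [ -13.4 -189.    -1.2]
t 13.18 tcp [623.6 134.  176.2] yaw 70.1 F [-0.3  0.7 -1.2] op 0.122 ff 62.5 q [0.05 0.28 1.73 0.   1.13 0.4 ]
```

In the tool's units: -189 mm / 750 = -0.252, -13 mm / 750 = -0.0173, -13 degrees / 360 = -0.0361.

Emit:
send_rows(rows="0 0 -0.0361 -0.0173 -0.252 0 -1;0 0 -0.0361 -0.0173 -0.252 0 -1;0 0 -0.0361 -0.0173 -0.252 0 -1;0 0 -0.0361 -0.0173 -0.252 0 -1;0 0 -0.0361 -0.0173 -0.252 0 -1;0 0 -0.0361 -0.0173 -0.252 0 -1;0 0 -0.0361 -0.0173 -0.252 0 -1;0 0 -0.0361 -0.0173 -0.252 0 -1")

```text
time: 14.18
eef_pos: [0.4435, 0.1858, 0.1779]
tcp_rot: [0.749, 0.663, -0.0, -0.0]
contact_force: [1.1, 0.1, -0.6]
opening: 0.119
finger_force: 62.4
```

Run:
```python
from h import *
for i in range(4): p=ctrl.read_camera('wrist');st()
save(p,'w9.png'); go((441.3,185.7,178,83)); 
p=ctrl.read_camera('scene'); save(p,'s9.png')
```

```text
t 14.22 tcp [443.4 185.8 177.9] yaw 83.1 F [ 0.  -0.1 -2. ] op 0.12 ff 62.4 q [ 0.19 -0.07  2.11 -0.    1.1   0.31]
t 14.28 tcp [443.2 185.8 177.8] yaw 83.1 F [ 0.5 -0.5 -1.6] op 0.121 ff 62.4 q [ 0.19 -0.07  2.11  0.    1.1   0.31]
t 14.32 tcp [443.1 185.9 177.9] yaw 83.1 F [-1.   0.5 -1.5] op 0.12 ff 62.4 q [ 0.19 -0.07  2.11  0.    1.1   0.31]
t 14.38 tcp [443.  185.9 177.9] yaw 83.1 F [0.1 0.1 0.1] op 0.121 ff 62.4 q [ 0.19 -0.07  2.11  0.    1.1   0.31]
row [-0.   0.   0.1] [-0.4 -1.6 -0.1]
```

In the tool's units: 52 mm / 750 = 0.0693, -1.5 mm / 750 = -0.002.

Emit:
send_rows(rows="0 0 0 0 -0.002 0.0267 -1;0 0 0 0 -0.002 0.0533 -1;0 0 0 0 -0.002 0.0693 -1;0 0 0 0 -0.002 0.0693 -1;0 0 0 0 -0.002 0.0693 -1;0 0 0 0 -0.002 0.0693 -1")

```text
time: 15.18
eef_pos: [0.442, 0.1863, 0.1268]
tcp_rot: [0.748, 0.663, 0.001, 0.0]
contact_force: [0.6, 0.1, -1.0]
opening: 0.117
finger_force: 62.4
```

Run:
```python
from h import *
for i in range(3): p=ctrl.read_camera('wrist');st()
save(p,'w10.png'); go((441.3,185.7,94,83))
```

```text
t 15.22 tcp [441.9 186.3 126.7] yaw 83.1 F [ 0.6  0.9 -1.4] op 0.122 ff 62.4 q [ 0.19 -0.    2.15  0.    0.99  0.31]
t 15.28 tcp [441.8 186.3 126.6] yaw 83.1 F [-0.   0.5 -0.5] op 0.119 ff 62.4 q [ 0.19 -0.    2.15  0.    0.99  0.31]
t 15.32 tcp [441.6 186.3 126.4] yaw 83.1 F [ 0.1  0.1 -0.6] op 0.123 ff 62.4 q [ 0.19 -0.    2.15  0.    0.99  0.31]
row [ 0.1 -0.   0.1] [-0.6 -0.3 32.4]
```

View pics/w10.png

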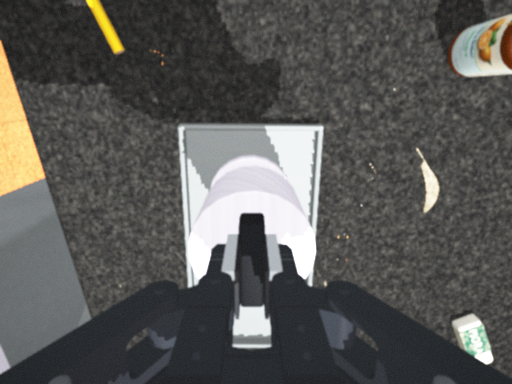

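The lid is centred across the tray (edges at u 180 and 323, lid at 251) and the tray looks square to the tool.

Emit:
send_rows(rows="0 0 0 -0.0007 0 0.008 -1;0 0 0 -0.0007 0 0.016 -1;0 0 0 -0.0007 0 0.0213 -1;0 0 0 -0.0007 0 0.0213 -1")

```text
time: 15.82
eef_pos: [0.4408, 0.1856, 0.1092]
tcp_rot: [0.748, 0.663, -0.001, -0.0]
contact_force: [0.4, -0.2, -0.7]
opening: 0.119
finger_force: 62.4
```

In the tool's units: 13 mm / 750 = 0.0173, 10 mm / 750 = 0.0133.

Emit:
send_rows(rows="0 0 0 0 0 0.0067 -1;0 0 0 0 0 0.0133 -1;0 0 0 0 0 0.0173 -1;0 0 0 0 0 0.0173 -1;0 0 0 0 0 0.0173 -1")

```text
time: 16.45
eef_pos: [0.4414, 0.1857, 0.097]
tcp_rot: [0.748, 0.663, 0.0, 0.0]
contact_force: [0.5, -0.5, -1.4]
opening: 0.123
finger_force: 62.4
```

Run:
```python
from h import *
for i in range(3): p=ctrl.read_camera('wrist');st()
```

```text
t 16.5 tcp [441.4 185.7  97. ] yaw 83.1 F [-0.5 -0.1  0.4] op 0.12 ff 62.4 q [0.19 0.05 2.16 0.   0.93 0.31]
t 16.55 tcp [441.4 185.7  97.1] yaw 83.1 F [ 0.2  0.6 -0.9] op 0.122 ff 62.4 q [0.19 0.05 2.16 0.   0.93 0.31]
t 16.6 tcp [441.4 185.7  97.1] yaw 83.1 F [ 1.2  0.3 -0.8] op 0.121 ff 62.4 q [0.19 0.05 2.16 0.   0.93 0.31]
```

In the tool's units: 3.5 mm / 750 = 0.0047, 2.5 mm / 750 = 0.0033.

Emit:
send_rows(rows="0 0 0 0 0 0.0013 -1;0 0 0 0 0 0.0033 -1;0 0 0 0 0 0.0047 -1;0 0 0 0 0 0.0047 -1")

```text
time: 17.1
eef_pos: [0.4413, 0.1857, 0.0936]
tcp_rot: [0.748, 0.663, -0.0, -0.0]
contact_force: [-1.4, -0.7, 1.0]
opening: 0.12
finger_force: 62.8
```

In the tool's units: 1 mm / 750 = 0.0013, 0.5 mm / 750 = 0.0007.

Emit:
send_rows(rows="0 0 0 0 0 0.0007 -1;0 0 0 0 0 0.0013 -1;0 0 0 0 0 0.0013 -1")

```text
time: 17.48
eef_pos: [0.4414, 0.1857, 0.0936]
tcp_rot: [0.748, 0.663, -0.0, -0.0]
contact_force: [-3.2, -1.3, 7.1]
opening: 0.12
finger_force: 64.1
```

In the tool's units: 1.9 mm / 750 = 0.0025, 1.7 mm / 750 = 0.0023, 70 degrees / 360 = 0.1944.

Emit:
send_rows(rows="0 0 0.0278 0 0.0004 -0.0007 -1;0 0 0.0556 -0.0001 0.0009 -0.0007 -1;0 0 0.0833 -0.0004 0.0013 -0.0007 -1;0 0 0.1111 -0.0007 0.0017 -0.0007 -1;0 0 0.1389 -0.0009 0.002 -0.0007 -1;0 0 0.1667 -0.0013 0.0023 -0.0007 -1;0 0 0.1944 -0.0017 0.0025 -0.0007 -1;0 0 0.1944 -0.0017 0.0025 -0.0007 -1")

```text
time: 18.48
eef_pos: [0.4438, 0.1844, 0.0936]
tcp_rot: [0.993, 0.115, 0.001, -0.0]
contact_force: [0.5, 0.1, 3.4]
opening: 0.119
finger_force: 63.3
```

In the tool's units: 0.6 mm / 750 = 0.0008, 0.3 mm / 750 = 0.0004, 20 degrees / 360 = 0.0556.

Emit:
send_rows(rows="0 0 0.0278 0.0001 0.0004 0 -1;0 0 0.0556 0.0004 0.0008 0 -1;0 0 0.0556 0.0004 0.0008 0 -1;0 0 0.0556 0.0004 0.0008 0 -1")

```text
time: 18.98
eef_pos: [0.4439, 0.1837, 0.0936]
tcp_rot: [0.998, -0.058, 0.0, -0.0]
contact_force: [-1.1, -1.7, 4.9]
opening: 0.117
finger_force: 63.7
```

Run:
```python
from h import *
st(); p=ctrl.read_camera('wrist'); save(p,'w11.png')
```

```text
t 18.98 tcp [443.9 183.7  93.6] yaw -6.6 F [-1.1 -1.7  4.9] op 0.117 ff 63.7 q [ 0.18  0.06  2.16 -0.    0.92  1.87]
```

Emit:
send_rows(rows="0 0 0 0 0 0 -0.5;0 0 0 0 0 0 -0.4;0 0 0 0 0 0 -0.4;0 0 0 0 0 -0.04 0;0 0 0 0 0 -0.1067 0.5;0 0 0 -0.0533 0 -0.1467 1;0 0 0 -0.0533 0 -0.1467 1;0 0 0 -0.0533 0 -0.1467 1")

```text
time: 20.02
eef_pos: [0.4033, 0.1883, 0.2018]
tcp_rot: [0.998, -0.06, -0.001, 0.0]
contact_force: [-0.6, -0.2, -0.0]
opening: 1.004
finger_force: 0.0
```

Run:
```python
from h import *
st(); p=ctrl.read_camera('wrist'); save(p,'w12.png'); print(proj(p,[.441,.184,.087])); go((628,-120,185,90),(628,-122,185,60))
```

```text
t 20.02 tcp [403.3 188.3 201.8] yaw -6.8 F [-0.6 -0.2 -0. ] op 1.004 ff 0.0 q [ 0.21 -0.19  2.17 -0.    1.16  1.9 ]
(np.float64(251.08575941063583), np.float64(144.96927888024638))
row [ -0.1   0.2 -96.9] [260.  279.1  16. ]
row [ -0.    0.2 -66.9] [260.2 281.   16. ]
```

View pics/w12.png

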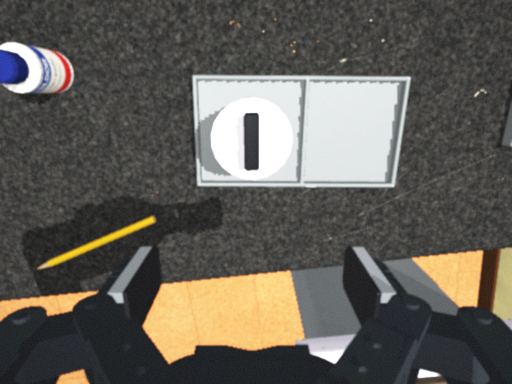

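The lid sits on the canister with its rib turned across the tray (rib at u 252, v 113–170). The tray's corners are at (193,76), (410,77), (395,187) and (197,187), and its cross wall is at about u 305.

Run:
```python
from h import *
p=ctrl.read_camera('wrist'); P=np.array([ray(p,*c,.012)*1000 for c in [(193,75.5),(410.5,76.5),(395,187.5),(197,187)]]); print(np.round(P,1)); c=P.mean(0)
d=(P[0]+P[3]-P[1]-P[2])/2; L=np.linalg.norm(d); d/=L; print('centre',c,'len',L,'yaw',np.degrees(np.arctan2(-d[0],d[1])),'comp',c-53*d,'can',c+46*d)
```

```text
[[499.6 231.2  12. ]
 [474.5  30.4  12. ]
 [367.2  42.9  12. ]
 [392.3 246.1  12. ]]
centre [433.39969399 137.63528878  12.        ] len 203.55919363225524 yaw -7.066764402419314 comp [426.87932482  85.03790495  12.        ] can [439.05888232 183.28584833  12.        ]
```

In the tool's units: 279 mm / 750 = 0.372, 100 mm / 750 = 0.1333, -80 degrees / 360 = -0.2222.

Emit:
send_rows(rows="0 0 -0.0278 0.04 0.0333 0.0133 1;0 0 -0.0556 0.0867 0.08 0.0213 1;0 0 -0.0833 0.1333 0.1267 0.0213 1;0 0 -0.1111 0.1733 0.1733 0.0213 1;0 0 -0.1389 0.2133 0.2267 0.0213 1;0 0 -0.1667 0.2667 0.28 0.0213 1;0 0 -0.1944 0.3133 0.3333 0.0213 1;0 0 -0.2222 0.3467 0.372 0.0213 1")

```text
time: 21.12
eef_pos: [0.6291, -0.1222, 0.1843]
tcp_rot: [0.802, 0.597, -0.001, -0.001]
contact_force: [0.5, 1.1, 0.7]
opening: 0.996
finger_force: 0.0
```

In the tool's units: -17 degrees / 360 = -0.0472.

Emit:
send_rows(rows="0 0 -0.0222 0 0 0 1;0 0 -0.0472 0 0 0 1;0 0 -0.0472 0 0 0 1;0 0 -0.0472 0 0 0 1")

```text
time: 21.62
eef_pos: [0.6282, -0.1197, 0.1856]
tcp_rot: [0.707, 0.707, -0.0, -0.001]
contact_force: [-0.7, 0.0, -0.2]
opening: 1.001
finger_force: 0.0
```

Run:
```python
from h import *
st(); p=ctrl.read_camera('wrist'); save(p,'w13.png'); look(p,['ring_pack','eraser'],1); u,v=proj(p,[.63,-.122,.017]); print(u,v)
m=(p['color'][:,:,0]>120)&(p['color'][:,:,0].astype(int)-p['color'][:,:,2]>20)
blob(p,m,u,v,.017,7)
```

```text
t 21.62 tcp [ 628.2 -119.7  185.6] yaw 90.0 F [-0.7  0.  -0.2] op 1.001 ff 0.0 q [-0.35  0.27  1.72  0.    1.15 -0.35]
ring_pack 0.71 [ 635.5 -118.6   23.7] px 259 176
eraser 0.81 [632.3   9.9  14.8] px 256 25
253.87767615642852 178.4242902187873
blob area 2854 px [258.1 175. ] cent [ 634.  -118.6] boxc [ 634.4 -119.6] sides [41.6 63.  44.3 63. ] dirs [  0.  -88.4]
```

View pics/w13.png

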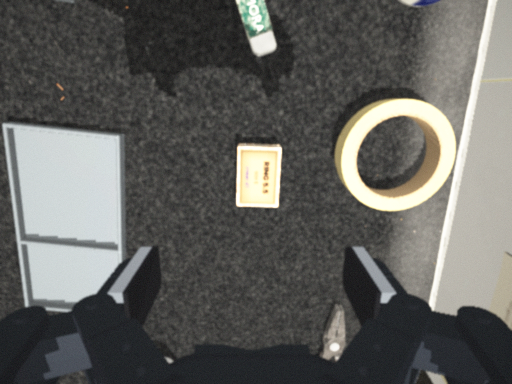

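The ring pack's top face spans (238,146) to (281,207), long side along y. The eraser shows at (257,25), the plain tray at left and the tape roll at right.

Run:
```python
from h import *
p=ctrl.read_camera('wrist')
c=[(238,146.5),(282,146.5),(279.5,207),(237,207)]; P=np.array([ray(p,*k,.017)*1000 for k in c]); print(np.round(P,1),P.mean(0)); st(); m=P.mean(0); go((m[0],m[1],24,88)); print(ray(p,337,150,.02))
```

```text
[[ 615.6  -91.5   17. ]
 [ 656.5  -91.4   17. ]
 [ 655.8 -151.4   17. ]
 [ 613.9 -151.4   17. ]] [ 635.43898683 -121.41621846   17.        ]
t 21.82 tcp [ 628.4 -119.6  186.7] yaw 90.1 F [-0.1  0.2  0.2] op 1.002 ff 0.0 q [-0.35  0.27  1.72  0.    1.15 -0.35]
row [-0.  -0.   2.1] [ -1.9   7.1 162.7]
[ 0.70707859 -0.09410621  0.02      ]
```

In the tool's units: 160 mm / 750 = 0.2133, 150 mm / 750 = 0.2, 2 degrees / 360 = 0.0056.

Emit:
send_rows(rows="0 0 0.0056 -0.0027 0.0093 0.0667 0.5;0 0 0.0056 -0.0027 0.0093 0.1467 0.5;0 0 0.0056 -0.0027 0.0093 0.2 0.5;0 0 0.0056 -0.0027 0.0093 0.2133 0.5;0 0 0.0056 -0.0027 0.0093 0.2133 0.5;0 0 0.0056 -0.0027 0.0093 0.2133 0.5", grip_force=30)

```text
time: 22.58
eef_pos: [0.6374, -0.1223, 0.0297]
tcp_rot: [0.719, 0.695, 0.001, 0.002]
contact_force: [0.3, 0.1, 0.6]
opening: 0.754
finger_force: 0.0
```

In the tool's units: 2 mm / 750 = 0.0027.

Emit:
send_rows(rows="0 0 0 0 0 0.0027 -1;0 0 0 0 0 0.0027 -1;0 0 0 0 0 0.0027 -1;0 0 0 0 0 0.0027 -1;0 0 0 0 0 0.0027 -1")

```text
time: 23.2
eef_pos: [0.6367, -0.1221, 0.0269]
tcp_rot: [0.719, 0.695, 0.001, 0.001]
contact_force: [-0.6, -0.6, 6.2]
opening: 0.477
finger_force: 32.4
```

Run:
```python
from h import *
st()
```

```text
t 23.2 tcp [ 636.7 -122.1   26.9] yaw 88.1 F [-0.6 -0.6  6.2] op 0.477 ff 32.4 q [-0.35  0.49  1.76  0.    0.89 -0.31]
```

Run:
```python
from h import *
go((428,86,130,83),(428,86,31,83))
```

```text
row [0.2 0.  5.1] [ 201.  -215.1 -103.9]
row [0.2 0.  5.1] [ 201.1 -215.4   -4.9]
```

In the tool's units: -103 mm / 750 = -0.1373, -80 mm / 750 = -0.1067.

Emit:
send_rows(rows="0 0 0 0 0 -0.0533 -1;0 0 0 0 0 -0.1067 -1;0 0 0 0 0 -0.1373 -1;0 0 0 0 0 -0.1373 -1")

```text
time: 23.7
eef_pos: [0.6367, -0.1221, 0.1303]
tcp_rot: [0.719, 0.695, 0.001, 0.002]
contact_force: [-0.1, 0.3, -0.7]
opening: 0.474
finger_force: 31.7
```

In the tool's units: -215 mm / 750 = -0.2867, 201 mm / 750 = 0.268, 5 degrees / 360 = 0.0139.

Emit:
send_rows(rows="0 0 0.0139 0.0533 -0.0573 0 -1;0 0 0.0139 0.1067 -0.1147 0 -1;0 0 0.0139 0.16 -0.172 0 -1;0 0 0.0139 0.2133 -0.2293 0 -1;0 0 0.0139 0.268 -0.2867 0 -1;0 0 0.0139 0.268 -0.2867 0 -1;0 0 0.0139 0.268 -0.2867 0 -1;0 0 0.0139 0.268 -0.2867 0 -1")

```text
time: 24.7
eef_pos: [0.4279, 0.0856, 0.1277]
tcp_rot: [0.749, 0.663, -0.0, 0.0]
contact_force: [0.2, -0.5, -0.0]
opening: 0.478
finger_force: 31.7
```

Run:
```python
from h import *
p=ctrl.read_camera('wrist'); st(); go((428,86,31,83)); look(p,['canister_tray','ring_pack','lid'],1)
```

```text
t 24.75 tcp [428.   85.5 127.8] yaw 83.0 F [-0.2 -0.9 -0.7] op 0.475 ff 31.7 q [-0.04 -0.11  2.25 -0.    1.    0.09]
row [-0.  0.  0.] [ 0.5 -0.  96.8]
canister_tray 0.59 [429.8 129.6   5.3] px 247 136
ring_pack 0.92 [429.1  92.6 121.7] px 252 251
lid 0.62 [445.2 184.8  69.9] px 261 43
```

In the tool's units: 96.5 mm / 750 = 0.1287, 90 mm / 750 = 0.12.

Emit:
send_rows(rows="0 0 0 0.0007 0 0.0533 -1;0 0 0 0.0007 0 0.1 -1;0 0 0 0.0007 0 0.12 -1;0 0 0 0.0007 0 0.1287 -1;0 0 0 0.0007 0 0.1287 -1")

```text
time: 25.52
eef_pos: [0.4279, 0.0867, 0.0319]
tcp_rot: [0.748, 0.663, 0.0, 0.0]
contact_force: [-0.1, -0.1, -0.3]
opening: 0.474
finger_force: 31.7
```

In the tool's units: -150 mm / 750 = -0.2, -140 mm / 750 = -0.1867.

Emit:
send_rows(rows="0 0 0 0 0 0.0007 0.2;0 0 0 0 0 0.0007 0.2;0 0 0 0 0 0.0007 0.2;0 0 0 0 0 -0.04 0.3;0 0 0 0 0 -0.1067 0.6;0 0 0 0 0 -0.1867 1;0 0 0 0 0 -0.2 1;0 0 0 0 0 -0.2 1")

```text
time: 26.52
eef_pos: [0.4274, 0.0868, 0.1819]
tcp_rot: [0.748, 0.663, 0.001, 0.001]
contact_force: [-0.4, -0.3, 0.3]
opening: 0.998
finger_force: 0.0
```

Run:
```python
from h import *
p=ctrl.read_camera('wrist'); st(); look(p,['ring_pack','lid'],1); u,v=proj(p,[.428,.086,.02]); print(u,v)
m=(p['color'][:,:,0]>120)&(p['color'][:,:,0].astype(int)-p['color'][:,:,2]>20)
k=np.zeros_like(m); k[max(0,int(v)-70):int(v)+70,int(u)-70:int(u)+70]=1
blob(p,m&k,u,v,.02,7); go((615,15,185,60),(615,15,185,83))
```

```text
t 26.57 tcp [426.5  86.8 180.4] yaw 83.1 F [-0.2 -0.2 -0.2] op 0.998 ff 0.0 q [-0.03 -0.19  2.21 -0.    1.12  0.09]
ring_pack 0.75 [430.3  91.6  22.9] px 253 173
lid 0.9 [444.5 187.1  68.3] px 258 53
252.05891779156266 178.58873902025712
blob area 2493 px [250.6 172.3] cent [427.3  92.2] boxc [427.6  90.6] sides [59.4 39.7 59.4 42.2] dirs [81.9 -6.9]
row [-0.2  0.1 23.1] [-48.6 196.4  -6.7]
row [-0.2  0.   0.1] [-48.6 196.4  -6.7]
```

In the tool's units: 205 mm / 750 = 0.2733, 150 mm / 750 = 0.2.

Emit:
send_rows(rows="0 0 0 -0.016 0.0667 0 1;0 0 0 -0.032 0.1333 0 1;0 0 0 -0.048 0.2 0 1;0 0 0 -0.064 0.2733 0 1;0 0 0 -0.064 0.2733 0 1;0 0 0 -0.064 0.2733 0 1;0 0 0 -0.064 0.2733 0 1")

```text
time: 27.55
eef_pos: [0.6236, 0.0152, 0.1806]
tcp_rot: [0.748, 0.664, -0.001, -0.001]
contact_force: [-0.3, 1.1, -0.2]
opening: 1.001
finger_force: 0.0
```

Run:
```python
from h import *
p=ctrl.read_camera('wrist'); st(); look(p,['eraser'],2); u,v=proj(p,[.629,.014,.013]); print(u,v)
a=p['color'].astype(int); m=(a.max(2)>105)
k=np.zeros_like(m); k[max(0,int(v)-60):int(v)+60,int(u)-60:int(u)+60]=1
for z in (.013,.008): c,X=blob(p,m&k,u,v,z,5)
print(np.round(X,1))
```

```text
t 27.6 tcp [623.8  15.2 181.2] yaw 83.2 F [-0.3  1.3  0.3] op 1.0 ff 0.0 q [-0.14  0.24  1.77  0.    1.13 -0.02]
eraser 0.67 [466.3 162.2  13.6] px 42 27
eraser 0.6 [632.7  12.7  11.2] px 261 177
257.79402403662385 176.838095940328
blob area 1501 px [260.3 174.8] cent [631.6  15.7] boxc [632.2  15.5] sides [34.8 57.  36.4 58.5] dirs [ 34.1 -55.7]
blob area 1501 px [260.3 174.8] cent [631.6  14.4] boxc [632.2  14.2] sides [35.4 58.  37.1 59.5] dirs [ 34.1 -55.7]
[[601.3  28.7]
 [630.7  48.6]
 [663.4   0.7]
 [633.5 -21.3]]
```

Run:
```python
from h import *
p=ctrl.read_camera('wrist'); a=p['color'].astype(int)
m=(a.max(2)>115)
for v in range(136,216,3): print(v,''.join('#' if x else '.' for x in m[v,215:305:2]))
```

```text
136 .............................................
139 .............................................
142 .............................................
145 .............................................
148 ..................#####..............#.......
151 ...............#########.........#...........
154 .............############....................
157 ............#############....#...............
160 ............##############...................
163 .............##############..................
166 .............##############...............#..
169 ..............##############.................
172 ...............##############................
175 ................##############...............
178 ................##############...............
181 .................##############..............
184 ..................##############.............
187 ..................##############.............
190 ...................##############............
193 ....................##############...........
196 .....................############............
199 ......................#########..............
202 .........................##..................
205 .............................................
208 .............................................
211 .................##..........................
214 .............................................
```

Run:
```python
from h import *
p=ctrl.read_camera('wrist'); a=p['color'].astype(int)
m=(a.max(2)>115).astype(np.uint8); m=cv2.morphologyEx(m,cv2.MORPH_OPEN,np.ones((7,7)))
k=np.zeros_like(m); k[140:207,230:292]=1
blob(p,(m&k)>0,260,175,.013)
# rectangle corners in a metric warp -> PCA
q=np.argwhere(m&k)[:,::-1]; X=np.array([ray(p,*t,.011)[:2]*1000 for t in q.tolist()]); mu=X.mean(0); w_,V=np.linalg.eigh(np.cov((X-mu).T)); print(mu,np.sqrt(12*w_),np.degrees(np.arctan2(*V[::-1,1])))
st(); go((mu[0],mu[1],30,106))
```

```text
blob area 1358 px [258.9 174.3] cent [631.4  15.8] boxc [631.5  14.4] sides [24.6 54.7 25.9 55.3] dirs [ 17.7 -72.1]
[631.43541649  15.11523149] [23.6475486  53.47228501] 109.31481903167384
t 27.75 tcp [624.4  15.  181.9] yaw 83.1 F [-0.4  1.2 -0.8] op 0.999 ff 0.0 q [-0.14  0.24  1.77  0.    1.13 -0.02]
row [  0.    0.  -22.9] [  0.9   6.8 151.9]
```

In the tool's units: 155 mm / 750 = 0.2067, 140 mm / 750 = 0.1867, -25.5 degrees / 360 = -0.0708.

Emit:
send_rows(rows="0 0 -0.0278 0.0013 0.0093 0.0667 0.3;0 0 -0.0556 0.0013 0.0093 0.1333 0.2;0 0 -0.0708 0.0013 0.0093 0.1867 0;0 0 -0.0708 0.0013 0.0093 0.2067 0;0 0 -0.0708 0.0013 0.0093 0.2067 0;0 0 -0.0708 0.0013 0.0093 0.2067 0")

```text
time: 28.5
eef_pos: [0.6338, 0.0145, 0.0288]
tcp_rot: [0.584, 0.812, 0.001, 0.002]
contact_force: [0.2, -0.8, 0.5]
opening: 0.502
finger_force: 0.0
```

Run:
```python
from h import *
p=ctrl.read_camera('wrist'); st()
```

```text
t 28.55 tcp [633.9  14.5  29. ] yaw 108.6 F [-0.4 -0.5  1.3] op 0.498 ff 0.0 q [-0.14  0.46  1.8   0.    0.88 -0.46]
```

In the tool's units: 3.5 mm / 750 = 0.0047, 3 mm / 750 = 0.004.

Emit:
send_rows(rows="0 0 0 0.0007 -0.0027 0.004 0;0 0 0 0.0007 -0.0027 0.0047 -1;0 0 0 0.0007 -0.0027 0.0047 -1;0 0 0 0.0007 -0.0027 0.0047 -1;0 0 0 0.0007 -0.0027 0.0047 -1;0 0 0 0.0007 -0.0027 0.0047 -1;0 0 0 0.0007 -0.0027 0.0047 -1", grip_force=30)

```text
time: 29.42
eef_pos: [0.6303, 0.0145, 0.0234]
tcp_rot: [0.583, 0.812, 0.0, 0.0]
contact_force: [-1.2, -0.9, 5.2]
opening: 0.233
finger_force: 30.8
```

Run:
```python
from h import *
st()
P=np.array([[507.2,-84],[486.1,-285.2],[375.3,-274.5],[396,-69.9]]); c=P.mean(0); d=(P[0]+P[3]-P[1]-P[2])/2; d/=np.linalg.norm(d); print(c,'yaw',np.degrees(np.arctan2(-d[0],d[1])),'wide',c+40*d,'narrow',c-60*d)
m=c+40*d; go((m[0],m[1],130,84))
```

```text
t 29.43 tcp [630.3  14.5  23.4] yaw 108.6 F [-1.2 -0.9  5.2] op 0.233 ff 30.8 q [-0.14  0.46  1.81  0.    0.87 -0.46]
[ 441.15 -178.4 ] yaw -5.8810908317293915 wide [ 445.24857009 -138.61053251] narrow [ 435.00214487 -238.08420124]
row [ 0.   0.  24.6] [ -86.1 -224.2 -106.7]
```

In the tool's units: -224 mm / 750 = -0.2987, -130 mm / 750 = -0.1733, 24.5 degrees / 360 = 0.0681.

Emit:
send_rows(rows="0 0 0 0 0 -0.0533 -1;0 0 0 0 0 -0.1067 -1;0 0 0 0 0 -0.1427 -1;0 0 0.0194 -0.0333 -0.0867 -0.1427 -1;0 0 0.0389 -0.0667 -0.1733 -0.1427 -1;0 0 0.0611 -0.1 -0.26 -0.1427 -1;0 0 0.0681 -0.1147 -0.2987 -0.1427 -1;0 0 0.0681 -0.1147 -0.2987 -0.1427 -1")

```text
time: 30.42
eef_pos: [0.4424, -0.1395, 0.1287]
tcp_rot: [0.744, 0.668, -0.0, -0.001]
contact_force: [1.1, 0.1, 0.1]
opening: 0.237
finger_force: 30.3
```

Emit:
send_rows(rows="0 0 0 0 0 0 -1;0 0 0 0 0 0 -1;0 0 0 0 0 0 -1")

```text
time: 30.8
eef_pos: [0.4458, -0.1378, 0.1298]
tcp_rot: [0.742, 0.671, 0.0, -0.0]
contact_force: [0.4, -0.2, -0.2]
opening: 0.229
finger_force: 30.3
```

Run:
```python
from h import *
p=ctrl.read_camera('wrist'); st(); look(p,['plain_tray','eraser'],2); go((445.2,-138.6,27,84))
a=p['color'].min(2)
c=[proj(p,np.array([445.2,-138.6,12])/1000+np.array([sx*.054,sy,0])) for sx,sy in ((-1,.062),(1,.062))]; print(c)
```

```text
t 30.85 tcp [ 445.7 -137.9  129.8] yaw 84.2 F [-0.1 -0.4  0.5] op 0.235 ff 30.3 q [-0.52 -0.04  2.18  0.    1.   -0.42]
plain_tray 0.66 [ 441.2 -125.5    0.9] px 244 174
eraser 0.77 [ 449.1 -133.4  120.6] px 257 253
row [-0.  -0.   0.2] [ -0.6  -0.2 102.8]
[(np.float64(170.70488770724364), np.float64(121.45656851083922)), (np.float64(315.4650876954566), np.float64(106.40586870078353))]
```

In the tool's units: 102 mm / 750 = 0.136, 98 mm / 750 = 0.1307.

Emit:
send_rows(rows="0 0 0 -0.0007 0 0.0667 -1;0 0 0 -0.0007 0 0.1133 -1;0 0 0 -0.0007 0 0.1307 -1;0 0 0 -0.0007 0 0.136 -1;0 0 0 -0.0007 0 0.136 -1;0 0 0 -0.0007 0 0.136 -1")

```text
time: 31.7
eef_pos: [0.4462, -0.1395, 0.0292]
tcp_rot: [0.742, 0.67, 0.0, 0.001]
contact_force: [-0.5, 0.1, -0.4]
opening: 0.233
finger_force: 30.3
```

In the tool's units: -150 mm / 750 = -0.2, -140 mm / 750 = -0.1867.

Emit:
send_rows(rows="0 0 0 0 0 0.0007 -0.2;0 0 0 0 0 0.0007 -0.1;0 0 0 0 0 0.0007 0;0 0 0 0 0 -0.04 0.2;0 0 0 0 0 -0.1067 0.6;0 0 0 0 0 -0.1867 1;0 0 0 0 0 -0.2 1;0 0 0 0 0 -0.2 1")

```text
time: 32.7
eef_pos: [0.4453, -0.1391, 0.1783]
tcp_rot: [0.742, 0.67, 0.0, 0.001]
contact_force: [-0.4, 0.3, 0.2]
opening: 0.996
finger_force: 0.0
```

Run:
```python
from h import *
p=ctrl.read_camera('wrist'); st(); look(p,['eraser','plain_tray','dropper'],1); go((600,245,250,84)); save(p,'w14.png')
# tray outline edges here
a=p['color'].min(2); m=cv2.morphologyEx((a>90).astype(np.uint8),cv2.MORPH_CLOSE,np.ones((7,7))); u,v=proj(p,[.445,-.138,.003]); blob(p,m>0,u,v,.012)
```

```text
t 32.75 tcp [ 444.4 -138.6  176.7] yaw 84.1 F [-0.3  0.2 -0.6] op 1.0 ff 0.0 q [-0.52 -0.11  2.14 -0.    1.1  -0.42]
eraser 0.82 [ 449.5 -137.6   16.6] px 255 175
plain_tray 0.62 [ 437.  -171.4    1. ] px 246 205
row [-0.2 -0.1  0.1] [397.4 115.7 -74.2]
blob area 26440 px [257.  203.5] cent [ 447.9 -166.5] boxc [ 469.3 -172. ] sides [178.  252.1 227.6 257.8] dirs [  0.6 -82.3]
```

Emit:
send_rows(rows="0 0 0 0.0667 0.02 -0.0267 1;0 0 0 0.1333 0.04 -0.0533 1;0 0 0 0.2 0.06 -0.08 1;0 0 0 0.2667 0.08 -0.0827 1;0 0 0 0.3333 0.0987 -0.0827 1;0 0 0 0.4 0.1173 -0.0827 1;0 0 0 0.4667 0.136 -0.0827 1;0 0 0 0.5333 0.1547 -0.0827 1")

```text
time: 33.9
eef_pos: [0.6013, 0.2486, 0.2374]
tcp_rot: [0.742, 0.67, -0.002, -0.001]
contact_force: [0.4, -1.2, -0.1]
opening: 1.0
finger_force: 0.0
```

Emit:
send_rows(rows="0 0 0 0 0 0 1;0 0 0 0 0 0 1;0 0 0 0 0 0 1;0 0 0 0 0 0 1")

```text
time: 34.4
eef_pos: [0.6014, 0.246, 0.2399]
tcp_rot: [0.743, 0.669, -0.0, 0.0]
contact_force: [-0.7, -0.7, 0.7]
opening: 1.003
finger_force: 0.0
```

Run:
```python
from h import *
p=ctrl.read_camera('wrist'); st(); look(p,['dropper'],2); save(p,'w15.png'); a=p['color'].astype(int)
for z in (.04,.065,.102): print(z,proj(p,[.602,.264,z]))
u,v=map(int,proj(p,[.602,.264,.09])); print(u,v)
for y in range(v-60,v+64,4): print(y,''.join('#' if x.max()<45 else 'o' if x[0]-x[2]>35 else 'w' if x.min()>130 else '.' for x in a[y,u-60:u+60:2]))
```

```text
t 34.45 tcp [601.5 246.1 240.1] yaw 84.0 F [ 0.9  0.3 -0.7] op 1.0 ff 0.0 q [ 0.23  0.24  1.65 -0.    1.24  0.34]
dropper 0.91 [609.2 275.4  68.3] px 256 143
0.04 (np.float64(250.42711059869023), np.float64(151.3651265383894))
0.065 (np.float64(250.340361899828), np.float64(156.05535245881558))
0.102 (np.float64(250.18329146508495), np.float64(164.54765071834))
250 161
101 ...........................#................................
105 ...............................#............................
109 ............................................................
113 ............................................................
117 ............................................................
121 ............................................................
125 ................................wwwww.......................
129 .............................wwwooooowww....................
133 ............................ooooooooooooo...................
137 ...........................oooooo....ooooo..................
141 ...........................ooo...wwwwww.ooo.................
145 .........
[... 586 characters left out ...]
..................................................
185 ............................................................
189 ............................................................
193 ............................................................
197 ......................w.....................................
201 .......................ww...................................
205 ........................wo..................................
209 ........................oww.................................
213 .........................wwwo...............................
217 ..........................wwww..............................
221 ..........................wwwww.............................
```

Run:
```python
from h import *
p=ctrl.read_camera('wrist')
print(ray(p,260,146,.065)*1000,ray(p,258.5,150.5,.102)*1000, (ray(p,277.5,147,.065)-ray(p,242,147,.065))*1000)
st(); go((608.5,272.5,150,84),(608.5,272.5,58,84))
```

```text
[612.28278396 272.92844415  65.        ] [610.29436103 275.43187835 102.        ] [33.49024612 -3.48755863  0.        ]
t 34.55 tcp [601.5 246.4 240.2] yaw 84.1 F [-0.1  0.1 -0.6] op 0.997 ff 0.0 q [ 0.23  0.24  1.65 -0.    1.24  0.34]
row [ 0.  -0.   0.1] [26.7  4.2 90.2]
row [ 0.  -0.   0.1] [ 26.7   4.2 182.2]
```

In the tool's units: 80 mm / 750 = 0.1067, 60 mm / 750 = 0.08.

Emit:
send_rows(rows="0 0 0 0.0373 0.0087 0.04 1;0 0 0 0.0373 0.0087 0.08 1;0 0 0 0.0373 0.0087 0.1067 1;0 0 0 0.0373 0.0087 0.1067 1;0 0 0 0.0373 0.0087 0.1067 1")

```text
time: 35.17
eef_pos: [0.6116, 0.2742, 0.1613]
tcp_rot: [0.743, 0.67, 0.001, 0.0]
contact_force: [-0.5, 0.7, 0.3]
opening: 1.001
finger_force: 0.0
```

Run:
```python
from h import *
p=ctrl.read_camera('wrist'); st(); look(p,['dropper'],1); save(p,'w16.png'); a=p['color'].astype(int)
u,v=map(int,proj(p,[.611,.274,.08])); print(u,v)
for y in range(v-60,v+64,4): print(y,''.join('#' if x.max()<45 else 'o' if x[0]-x[2]>35 else 'w' if x.min()>130 else '.' for x in a[y,u-60:u+60:2]))
```

```text
t 35.23 tcp [611.8 274.3 161.8] yaw 84.1 F [ 0.3 -0.6  0.6] op 0.997 ff 0.0 q [0.27 0.36 1.66 0.   1.12 0.37]
dropper 0.72 [609.2 279.2  62.7] px 247 194
250 208
148 ............................................................
152 ............................................................
156 ............................................................
160 ............................................................
164 ............................................................
168 ..................#.......wwwwwwwwww........................
172 ........................wwwwwwwwwwwwww......................
176 ......................wwwwwwwwwwwwwwwww.....................
180 ......................woowwooooooowwwwww....................
184 .....................wooooooooooooooooww....................
188 .....................oooooooooooooooooooo...................
192 .....................oooooo.......ooooooo...................
196 ....................ooooo............ooooo..................
200 ....................oooo...wwwwwwwww..oooo..................
204 ....................ooo.
[... 376 characters left out ...]
...................#..#...........................
232 ............................................................
236 ............................................................
240 ............................................................
244 ............................................................
248 ............................................................
252 ................www.........................................
256 ..................ww........................................
260 ...................ww.......................................
264 ...................wwww.....................................
268 ....................wwww....................................
```

Run:
```python
from h import *
p=ctrl.read_camera('wrist')
print(ray(p,251.5,201,.065)*1000,ray(p,251.5,217,.102)*1000)
st(); go((611,274,58,84))
```

```text
[611.98163147 274.23012011  65.        ] [612.11118592 276.58887852 102.        ]
t 35.33 tcp [611.7 274.3 161.8] yaw 84.1 F [-0.   0.2  0. ] op 1.0 ff 0.0 q [ 0.27  0.36  1.66 -0.    1.12  0.37]
row [ 0.2 -0.1  0.1] [ -0.5  -1.  103.8]
```

In the tool's units: 103 mm / 750 = 0.1373, 80 mm / 750 = 0.1067.

Emit:
send_rows(rows="0 0 0 0.0007 0 0.0533 1;0 0 0 0.0007 0 0.1067 1;0 0 0 0.0007 0 0.1373 1;0 0 0 0.0007 0 0.1373 1;0 0 0 0.0007 0 0.1373 0;0 0 0 0.0007 0 0.1373 -1;0 0 0 0.0007 0 0.1373 -1;0 0 0 0.0007 0 0.1373 -1", grip_force=40)

```text
time: 36.33
eef_pos: [0.6117, 0.2751, 0.0586]
tcp_rot: [0.742, 0.67, 0.001, 0.0]
contact_force: [-1.8, 1.0, 5.0]
opening: 0.362
finger_force: 39.8
```

Emit:
send_rows(rows="0 0 0 0 0 0 -1;0 0 0 0 0 0 -1;0 0 0 0 0 0 -1")

```text
time: 36.7
eef_pos: [0.6117, 0.2751, 0.0587]
tcp_rot: [0.742, 0.67, 0.001, 0.0]
contact_force: [-2.1, -0.4, 5.3]
opening: 0.361
finger_force: 39.9
```

Run:
```python
from h import *
st(); go((435,-239,165,84))
```

```text
t 36.7 tcp [611.7 275.1  58.7] yaw 84.1 F [-2.1 -0.4  5.3] op 0.361 ff 39.9 q [0.27 0.48 1.7  0.   0.96 0.37]
row [ 0.1 -0.   0.1] [-529.4 -123.  -107. ]
```

In the tool's units: -280 mm / 750 = -0.3733, -107 mm / 750 = -0.1427.

Emit:
send_rows(rows="0 0 0 0 0 -0.04 -1;0 0 0 0 0 -0.0933 -1;0 0 0 0 0 -0.1427 -1;0 0 0 -0.08 -0.0187 -0.1427 -1;0 0 0 -0.1533 -0.036 -0.1427 -1;0 0 0 -0.2267 -0.0533 -0.1427 -1;0 0 0 -0.3 -0.0693 -0.1427 -1;0 0 0 -0.3733 -0.0867 -0.1427 -1")

```text
time: 37.7
eef_pos: [0.5165, 0.0014, 0.1636]
tcp_rot: [0.742, 0.67, -0.0, 0.0]
contact_force: [-0.2, -0.7, -0.4]
opening: 0.369
finger_force: 39.8
```

In the tool's units: -249 mm / 750 = -0.332, -240 mm / 750 = -0.32.

Emit:
send_rows(rows="0 0 0 -0.0667 -0.016 0 -1;0 0 0 -0.14 -0.032 0 -1;0 0 0 -0.2133 -0.0493 0 -1;0 0 0 -0.28 -0.0653 0 -1;0 0 0 -0.32 -0.0747 0 -1;0 0 0 -0.332 -0.0773 0 -1;0 0 0 -0.332 -0.0773 0 -1;0 0 0 -0.332 -0.0773 0 -1")

```text
time: 38.7
eef_pos: [0.4345, -0.2378, 0.1636]
tcp_rot: [0.742, 0.67, 0.0, -0.0]
contact_force: [0.6, 0.1, -0.8]
opening: 0.365
finger_force: 39.8
```

Run:
```python
from h import *
p=ctrl.read_camera('wrist'); st(); save(p,'w17.png'); look(p,['dropper','eraser','plain_tray'],1); go((435,-239,64,84))
t=ctrl.read_camera('top'); look(t,['dropper','plain_tray'],1)
```

```text
t 38.75 tcp [ 434.6 -237.8  163.7] yaw 84.2 F [ 0.3  0.3 -0.4] op 0.364 ff 39.8 q [-0.71 -0.02  2.09  0.    1.07 -0.6 ]
dropper 0.6 [ 434.8 -232.   168.8] px 251 267
eraser 0.66 [ 449.7 -138.7   16.9] px 258 60
plain_tray 0.75 [ 4.381e+02 -1.781e+02 -1.000e-01] px 248 111
row [-0.  -0.   0.2] [-0.9  0.5 99.8]
plain_tray 0.75 [ 442.9 -157.     2.1] px 302 232
```

In the tool's units: 102 mm / 750 = 0.136, 100 mm / 750 = 0.1333.

Emit:
send_rows(rows="0 0 0 -0.0013 0 0.0533 -1;0 0 0 -0.0013 0 0.1 -1;0 0 0 -0.0013 0 0.1267 -1;0 0 0 -0.0013 0 0.1333 -1;0 0 0 -0.0013 0 0.1347 -1;0 0 0 -0.0013 0 0.136 -1;0 0 0 -0.0013 0 0.136 -1")

```text
time: 39.92
eef_pos: [0.4347, -0.2403, 0.0628]
tcp_rot: [0.742, 0.67, 0.0, 0.001]
contact_force: [-0.5, 0.2, -0.6]
opening: 0.366
finger_force: 39.8
```

In the tool's units: 1.3 mm / 750 = 0.0017, 0.7 mm / 750 = 0.0009.

Emit:
send_rows(rows="0 0 0 0 0 0.0009 -1;0 0 0 0 0 0.0017 -1;0 0 0 0 0 0.0017 -1")

```text
time: 40.3
eef_pos: [0.4346, -0.2403, 0.0616]
tcp_rot: [0.742, 0.67, -0.0, 0.0]
contact_force: [-1.5, 1.0, 5.4]
opening: 0.364
finger_force: 40.3
```

Emit:
send_rows(rows="0 0 0 0 0 0 -0.1;0 0 0 0 0 0 0.2;0 0 0 0 0 0 0.2;0 0 0 0 0 -0.0267 0.2;0 0 0 0 0 -0.08 0.3;0 0 0 0 0 -0.1467 0.5;0 0 0 0 0 -0.2133 1;0 0 0 0 0 -0.2267 1")

```text
time: 41.3
eef_pos: [0.4358, -0.2412, 0.2351]
tcp_rot: [0.742, 0.67, 0.001, 0.004]
contact_force: [-0.4, 0.4, 0.0]
opening: 0.999
finger_force: 0.0
```

Run:
```python
from h import *
p=ctrl.read_camera('wrist'); st(); look(p,['dropper','eraser'],1); a=p['color'].astype(int)
u,v=map(int,proj(p,[.4346,-.2403,.08])); print(u,v, proj(p,[.4346,-.2403,.105]))
for y in range(v-40,v+44,4): print(y,''.join('#' if x.max()<45 else 'o' if x[0]-x[2]>35 else 'w' if x.min()>130 else '.' for x in a[y,u-60:u+60:2]))
for n in ('scene',):
  t=ctrl.read_camera(n); look(t,['dropper','eraser','ring_pack','lid','film_pot','balm_pot','glue_can'],1)
```

```text
t 41.35 tcp [ 435.4 -240.8  234.2] yaw 84.1 F [0.6 0.3 0.7] op 0.998 ff 0.0 q [-0.71 -0.1   2.03  0.    1.21 -0.61]
dropper 0.67 [ 433.  -238.3   64.7] px 247 172
eraser 0.83 [ 448.7 -140.8   13.2] px 252 65
249 178 (np.float64(249.0597723249213), np.float64(186.16227354164954))
138 .....wwwwwwwwwwwwwwwwwwwwwwwwwwwwwwwwwwwwwwwwwwwwwwwwww.....
142 .....wwwwwwwwwwwwwwwwwwwwwwwwwwwwwwwwwwwwwwwwwwwwwwwwww.....
146 .....wwwwwwwwwwwwwwwwwwwwwwwwwwwwwwwwwwwwwwwwwwwwwwwwww.....
150 .....wwwwwwwwwwwwwwwwwwwwwwwwwwwwwwwwwwwwwwwwwwwwwwwww......
154 .....wwwwwwwwwwwwwwwwwwwwwwwwwwwwwwwwwwwwwwwwwwwwwwwww......
158 .....wwwwwwwwwwwwwwwwwwwwwwwwwwwwwwwwwwwwwwwwwwwwwwwww......
162 .....wwwwwwwwwwwwwwwwwwwooooooooooowwwwwwwwwwwwwwwwwww......
166 ......wwwwwwwwwwwwwwwwwoooooooooooooo.wwwwwwwwwwwwwwww......
170 .....wwwwwwwwwwwwwwwwwooooo.......oooowwwwwwwwwwwwwwww......
174 ......wwwwwwwwwwwwwwwwooo....w.www..ooowwwwwwwwwwwwwww......
178 ......wwwwwwwwwwwwwwwwoo.ww.####.wwwooowwwwwwwwwwwwwww......
182 ......wwwwwwwwwwwwwwwwooww.######.wwoowwwwwwwwwwwwwwww......
186 ......wwwwwwwwwwwwwwwwwooww######.wwowwwwwwwwwwwwwwwww......
190 ......ww.......w...........######.wo...............www......
194 ......wwwwwwwwwwwwwwwwwwwwww.###.wwwwwwwwwwwwwwwwwwww.......
198 ............................................................
202 ............................................................
206 ............................................................
210 ............................................................
214 ............................................................
218 ............................................................
dropper 0.92 [ 417.8 -252.5   49.6] px 300 239
eraser 0.64 [ 440.9 -146.8   17.4] px 263 229
ring_pack 0.72 [420.1  78.3  21.6] px 187 200
lid 0.89 [425.4 162.5  52.6] px 166 180
balm_pot 0.96 [ 491.6 -381.3   35.5] px 379 252
glue_can 0.82 [514.8 354.3  33.2] px 150 159
```

```bash
python3 -c "
from h import *
print(ctrl.sign_off())"
```

```text
the job is handed in; nothing more can be done
None
```

Both kits are made up in the order asked and the job was handed in at about 41 s; no picture was viewed after the lid was locked (the 14 views were used up), so the ring pack, eraser and dropper were checked only by camera measurements and contact forces, and the lock was not pull-tested.

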